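# Load the panel reader in the dye lab

## Task

Get the flat-bed panel reader ready for a run: put the white calibration tile away flat in its grey tray and load every sample carrier lying on the worktop onto the bed, one to a nest, each flat and pushed fully home so that its long edge touches both dowels and its end touches the end stop. Then lower the hood gently until it is fully shut, and do not disturb the jar, the beaker or the notebook.

Things in the scene. Friction and masses are not known exactly. Their poses are not given: they have to be found in the camera images.
- bed: the reader's bed, fixed to the worktop: a grey slab 190 (x) x 340 (y) x 18 mm high; origin at the centre of its underside, x away from the robot towards the hood's hinge, y to the robot's left (turned by up to 0.15 rad). Three nests side by side along y, 105 mm apart
- nest1 (a point): leftmost (+y) nest: the point on the bed's top where the centre of a carrier's underside lies when fully home; axes as the bed's. Two upright dowels (10 mm thick, 14 high, 56 apart along x) then touch the carrier's +y long edge, 30 mm from here, and the end stop (36 wide, 12 deep, 14 high) its +x end, 45 mm from here. The -x and -y sides are open; the next nest's dowels begin 65 mm away to -y
- nest2 (a point): middle nest: the point on the bed's top where the centre of a carrier's underside lies when fully home; axes as the bed's. Two upright dowels (10 mm thick, 14 high, 56 apart along x) then touch the carrier's +y long edge, 30 mm from here, and the end stop (36 wide, 12 deep, 14 high) its +x end, 45 mm from here. The -x and -y sides are open; the next nest's dowels begin 65 mm away to -y
- nest3 (a point): rightmost (-y) nest: the point on the bed's top where the centre of a carrier's underside lies when fully home; axes as the bed's. Two upright dowels (10 mm thick, 14 high, 56 apart along x) then touch the carrier's +y long edge, 30 mm from here, and the end stop (36 wide, 12 deep, 14 high) its +x end, 45 mm from here. The -x and -y sides are open; nothing stands to -y
- hood (a joint): angle of the reader's hood in rad: 0 = shut on the bed, 1.55 to 1.75 at the start (standing up behind the nests), stop at 1.8. A stiff hinge: the hood stays where it is left and needs about 2 to 6 N at the bar to move either way
- hood_hinge (a point): middle of the hood's hinge axis, along the bed's y at its far edge (90 mm from the bed's centre, 24 mm above the worktop). The hood is a shallow inverted box 165 mm deep, 320 wide, 58 high, with a clear top, grey sides and a blue front; standing up it reaches, with its bar, 240 mm above the worktop
- hood_bar (a point): centre of the hood's handle: round steel bar 12 mm thick, 136 long, parallel to the hinge, 42 mm out from the hood's front wall on two stubs 120 mm apart. At hood angle a it is 0.207 cos a - 0.022 sin a (m) from the hinge towards the bed's -x and 0.207 sin a + 0.022 cos a above it: on top when the hood stands up, in front when shut. Can be pinched or pushed
- carrier1: sample carrier: aluminium plate 90 (x) x 60 (y) x 10 mm thick, about 220 g, with an upright black grip tab on its middle, 40 mm long along x, 12 mm thick across y, rising from 10 to 32 mm above the underside. Origin: centre of the underside, z up. All carriers are alike, either end may go first; 2 or 3 are present, the rest absent
- carrier2: sample carrier: aluminium plate 90 (x) x 60 (y) x 10 mm thick, about 220 g, with an upright black grip tab on its middle, 40 mm long along x, 12 mm thick across y, rising from 10 to 32 mm above the underside. Origin: centre of the underside, z up. All carriers are alike, either end may go first; 2 or 3 are present, the rest absent
- carrier3: sample carrier: aluminium plate 90 (x) x 60 (y) x 10 mm thick, about 220 g, with an upright black grip tab on its middle, 40 mm long along x, 12 mm thick across y, rising from 10 to 32 mm above the underside. Origin: centre of the underside, z up. All carriers are alike, either end may go first; 2 or 3 are present, the rest absent
- tile: calibration tile: white ceramic square 64 x 64 x 12 mm, about 200 g, with a black round knob in the middle, 24 mm in diameter, rising from 12 to 34 mm above the underside. Origin: centre of the underside, z up. At first it lies in the middle nest
- tray: the tile's storage tray, fixed to the worktop: grey open box 110 x 110 mm outside, 25 mm high, walls and floor 4 mm; origin at the centre of its underside
- jar: bystander: closed white plastic jar 60 mm in diameter, 70 mm high; origin under its centre
- beaker: bystander: glass beaker 72 mm in diameter, 90 mm high; origin under its centre
- notes: bystander: blue closed notebook lying flat, 100 x 140 x 22 mm; origin under its centre

How it is judged (in metres and radians):
On the way, in this order (a step that is already met when the one before it is completed fails the run):
1. with the hood still up, the tile is away in its tray and every carrier lies fully home in a nest (((x of carrier1 in the frame of nest1 between -0.0025 and 0.0025 m and y of carrier1 in the frame of nest1 between -0.0025 and 0.0025 m and z of carrier1 in the frame of nest1 between -0.004 and 0.004 m and angle between the x axis of carrier1 and the x axis of bed, either way round below 0.03 rad) or (x of carrier1 in the frame of nest2 between -0.0025 and 0.0025 m and y of carrier1 in the frame of nest2 between -0.0025 and 0.0025 m and z of carrier1 in the frame of nest2 between -0.004 and 0.004 m and angle between the x axis of carrier1 and the x axis of bed, either way round below 0.03 rad) or (x of carrier1 in the frame of nest3 between -0.0025 and 0.0025 m and y of carrier1 in the frame of nest3 between -0.0025 and 0.0025 m and z of carrier1 in the frame of nest3 between -0.004 and 0.004 m and angle between the x axis of carrier1 and the x axis of bed, either way round below 0.03 rad)) and ((x of carrier2 in the frame of nest1 between -0.0025 and 0.0025 m and y of carrier2 in the frame of nest1 between -0.0025 and 0.0025 m and z of carrier2 in the frame of nest1 between -0.004 and 0.004 m and angle between the x axis of carrier2 and the x axis of bed, either way round below 0.03 rad) or (x of carrier2 in the frame of nest2 between -0.0025 and 0.0025 m and y of carrier2 in the frame of nest2 between -0.0025 and 0.0025 m and z of carrier2 in the frame of nest2 between -0.004 and 0.004 m and angle between the x axis of carrier2 and the x axis of bed, either way round below 0.03 rad) or (x of carrier2 in the frame of nest3 between -0.0025 and 0.0025 m and y of carrier2 in the frame of nest3 between -0.0025 and 0.0025 m and z of carrier2 in the frame of nest3 between -0.004 and 0.004 m and angle between the x axis of carrier2 and the x axis of bed, either way round below 0.03 rad)) and ((x of carrier3 in the frame of nest1 between -0.0025 and 0.0025 m and y of carrier3 in the frame of nest1 between -0.0025 and 0.0025 m and z of carrier3 in the frame of nest1 between -0.004 and 0.004 m and angle between the x axis of carrier3 and the x axis of bed, either way round below 0.03 rad) or (x of carrier3 in the frame of nest2 between -0.0025 and 0.0025 m and y of carrier3 in the frame of nest2 between -0.0025 and 0.0025 m and z of carrier3 in the frame of nest2 between -0.004 and 0.004 m and angle between the x axis of carrier3 and the x axis of bed, either way round below 0.03 rad) or (x of carrier3 in the frame of nest3 between -0.0025 and 0.0025 m and y of carrier3 in the frame of nest3 between -0.0025 and 0.0025 m and z of carrier3 in the frame of nest3 between -0.004 and 0.004 m and angle between the x axis of carrier3 and the x axis of bed, either way round below 0.03 rad)) and x of tile in the frame of tray between -0.03 and 0.03 m and y of tile in the frame of tray between -0.03 and 0.03 m and z of tile in the frame of tray below 0.012 m and angle between tile's own z axis and vertical below 0.12 rad and value of joint hood above 0.5 rad), for 0.2 s.
2. the hood is shut (value of joint hood below 0.04 rad), for 0.2 s.
At the end, for the whole second after the job is handed in: Every carrier present lies flat in a nest, within 2.5 mm (each way) and 0.03 rad of fully home; the tile lies flat in its tray, centre within 30 mm of the tray's centre each way; the hood is shut (under 0.04 rad); all at rest (((x of carrier1 in the frame of nest1 between -0.0025 and 0.0025 m and y of carrier1 in the frame of nest1 between -0.0025 and 0.0025 m and z of carrier1 in the frame of nest1 between -0.004 and 0.004 m and angle between the x axis of carrier1 and the x axis of bed, either way round below 0.03 rad) or (x of carrier1 in the frame of nest2 between -0.0025 and 0.0025 m and y of carrier1 in the frame of nest2 between -0.0025 and 0.0025 m and z of carrier1 in the frame of nest2 between -0.004 and 0.004 m and angle between the x axis of carrier1 and the x axis of bed, either way round below 0.03 rad) or (x of carrier1 in the frame of nest3 between -0.0025 and 0.0025 m and y of carrier1 in the frame of nest3 between -0.0025 and 0.0025 m and z of carrier1 in the frame of nest3 between -0.004 and 0.004 m and angle between the x axis of carrier1 and the x axis of bed, either way round below 0.03 rad)) and ((x of carrier2 in the frame of nest1 between -0.0025 and 0.0025 m and y of carrier2 in the frame of nest1 between -0.0025 and 0.0025 m and z of carrier2 in the frame of nest1 between -0.004 and 0.004 m and angle between the x axis of carrier2 and the x axis of bed, either way round below 0.03 rad) or (x of carrier2 in the frame of nest2 between -0.0025 and 0.0025 m and y of carrier2 in the frame of nest2 between -0.0025 and 0.0025 m and z of carrier2 in the frame of nest2 between -0.004 and 0.004 m and angle between the x axis of carrier2 and the x axis of bed, either way round below 0.03 rad) or (x of carrier2 in the frame of nest3 between -0.0025 and 0.0025 m and y of carrier2 in the frame of nest3 between -0.0025 and 0.0025 m and z of carrier2 in the frame of nest3 between -0.004 and 0.004 m and angle between the x axis of carrier2 and the x axis of bed, either way round below 0.03 rad)) and ((x of carrier3 in the frame of nest1 between -0.0025 and 0.0025 m and y of carrier3 in the frame of nest1 between -0.0025 and 0.0025 m and z of carrier3 in the frame of nest1 between -0.004 and 0.004 m and angle between the x axis of carrier3 and the x axis of bed, either way round below 0.03 rad) or (x of carrier3 in the frame of nest2 between -0.0025 and 0.0025 m and y of carrier3 in the frame of nest2 between -0.0025 and 0.0025 m and z of carrier3 in the frame of nest2 between -0.004 and 0.004 m and angle between the x axis of carrier3 and the x axis of bed, either way round below 0.03 rad) or (x of carrier3 in the frame of nest3 between -0.0025 and 0.0025 m and y of carrier3 in the frame of nest3 between -0.0025 and 0.0025 m and z of carrier3 in the frame of nest3 between -0.004 and 0.004 m and angle between the x axis of carrier3 and the x axis of bed, either way round below 0.03 rad)) and x of tile in the frame of tray between -0.03 and 0.03 m and y of tile in the frame of tray between -0.03 and 0.03 m and z of tile in the frame of tray below 0.012 m and angle between tile's own z axis and vertical below 0.12 rad and linear speed of each of carrier1, carrier2, carrier3, tile below 0.02 m/s and value of joint hood below 0.04 rad); the robot touches nothing.
It fails at once if the hood is slammed (faster than 2.5 rad/s) (velocity of joint hood below -2.5 rad/s).
It fails at once if the jar is moved by more than 30 mm (distance of jar from where it was at the start of the episode above 0.03 m).
It fails at once if the beaker is moved by more than 30 mm (distance of beaker from where it was at the start of the episode above 0.03 m).
It fails at once if the notebook is moved by more than 30 mm (distance of notes from where it was at the start of the episode above 0.03 m).
Of carrier1, carrier2, carrier3 only 2 to 3 are there at a start; the rules pass over those that are not, and their reading is None.
At some moment in a run one of carrier1, carrier2, carrier3, tile may be knocked a few centimetres aside while the robot is not near it.
Once in a run the grip may slacken for a moment while it holds something.
It also fails if it takes over 210 s, if anything falls off the work surface, if the arm or the gripper's body presses on something with over 40 N, if the wrist force passes 120 N, or if a joint passes its speed limit or range.

## Robot

A 6-joint arm with a two-finger parallel gripper is mounted at the origin on the work surface. World frame = base frame: x ahead of the robot, y to its left, z up, the work surface at z = 0. Lengths are in m, angles in degrees, forces in N, time in s.
With the tool pointing down it reaches from about 0.3 to 0.75 m from the base axis. Payload 8.5 kg.
Tool frame: the origin (TCP) lies midway between the tips of the shut fingers; the grasp point (between the pads) lies 19 mm behind it (env.grip_depth is the distance from the TCP to the grasp point, in m); y points along the fingers, x is the direction in which the jaws open and shut, and the axes are right-handed (so a half turn about y gives the same grasp; the last joint's range is limited). The gripper opens to 85 mm and grips with 20 to 120 N. Pads are 22 mm wide; open, the fingers measure 114 mm over their backs; the gripper's body (76 mm by 85 mm) begins 54 mm behind the grasp point. The pads swing forward as they close: fully open they stand 13 mm farther back than shut.
Start: joints at [-85.502, 21.807, 74.336, -0, 83.858, -12.336], TCP at [0.159, -0.526, 0.231] pointing down, gripper open.
Joint ranges: [-178.18, 178.18], [-50.72, 133.34], [12.68, 142.11], [-81.47, 261.47], [9.98, 163.14], [-165.26, 165.26]. Speed limits (degrees/s): [136.94, 136.94, 180, 180, 180, 180].

## Interface

Orientations are given as a 3x3 rotation matrix whose columns are the frame's x, y, z axes.
In Python, from rig import env gives the robot as it stands.
- The arm moves only by the shell command python3 -m inch 'ROWS' [FORCE]. ROWS is JSON, a list that holds one entry, the list of rows, each a list of 7 numbers: the gripper command: -1 is shut, 1 is fully open, values between are in proportion, then the shift along the world's x, y, z in cm, then the turn, a rotation vector about the world's x, y, z in degrees. In form: [[[grip, dx, dy, dz, rx, ry, rz], ...]]. A call has 1 to 20 rows; each row is the pose to reach, as a shift and turn from the pose commanded when the call began; what a row does not reach only later rows make up. A row lasts 1/8 s, in which the tool goes at most 62.5 mm and 10.7 degrees, less where a joint would pass 70% of its speed; a pose out of reach is approached as far as the arm can. A call with a gripper value outside its range is refused whole. The fingers move at their own pace and stop on an object; FORCE is the grip in N (left out, the last holds). Time passes only in rows, so rows that repeat a pose let the fingers close. It gives the time, the measured TCP pose, the force and the opening at its end, in the units of the state.
- env.observe(): the state, without advancing time (a new reading comes with each control period).
- env.get_image(name): name is "scene" or "top" or "wrist"; returns a dict with "frame" (384x512x3 uint8, red, green, blue), "mtx" (3x3 intrinsics, pixels), "distortion" ([k1, k2, p1, p2, k3] as OpenCV has them; the pictures are not rectified), "rvec" (rotation vector, rad) and "tvec" (3), from world to camera coordinates, as OpenCV has them. Camera axes: x right, y down, z forward; pixel columns grow to the right and rows downward; lengths in m; the calibration is good to about 2 mm. A picture is of the moment at which its call begins. There is no depth.
- env.close_job(): hands the job in, once; it reports no verdict.
The state is a dict: "time_s": time; "q": joint angles; "qvel": joint speeds; "joint_efforts": joint torques, N m; "position": TCP position; "tool_rot": TCP orientation; "ft_force": force on the tool from outside, world axes, zero at the start; "wrist_torque": the same for the moment, N m; "grip_width": finger opening in m.
Only numpy, scipy, OpenCV 4.12 (cv2) and the standard library are available. Lean on these libraries where they do the work, as an engineer would, in place of code of your own. Each camera call takes 0.05 s, during which the arm holds its last target.

## Working session

There is one attempt and no reset: what is moved stays moved. The work goes in short steps, Python scripts to look and compute and a shell command to move; the robot and the scene stay as the last step left them, time stands still between calls to the robot, and variables do not carry over. Pictures are saved under pics/ and viewed, and the job is handed in when it is done.

```bash
ls; mkdir -p pics; cat > h.py <<'E'
import numpy as np, cv2
from rig import env
def snap(name,fn=None):
    im=env.get_image(name)
    if fn: cv2.imwrite('pics/'+fn,im['frame'][:,:,::-1])
    return im
def ray(im,uv):
    uv=np.array(uv,float).reshape(-1,1,2)
    n=cv2.undistortPoints(uv,np.array(im['mtx']),np.array(im['distortion'])).reshape(-1,2)
    R=cv2.Rodrigues(np.array(im['rvec'],float))[0];t=np.array(im['tvec'],float).reshape(3)
    d=np.c_[n,np.ones(len(n))]@R
    return -R.T@t,d
def plane(im,uv,z):
    c,d=ray(im,uv)
    return c+d*((z-c[2])/d[:,2])[:,None]
def proj(im,P):
    return cv2.projectPoints(np.array(P,float).reshape(-1,1,3),np.array(im['rvec'],float),np.array(im['tvec'],float),np.array(im['mtx']),np.array(im['distortion']))[0].reshape(-1,2)
E
python3 - <<'E'
from h import *
for n in ['scene','top','wrist']:
    im=snap(n,n+'0.png'); print(n,ray(im,[256,192]))
s=env.observe(); print(s['time_s'],s['position'],s['grip_width'],s['ft_force'])
E
```

```text
pics
scene (array([1.16545975, 0.2781819 , 1.18397474]), array([[-0.48143612, -0.18888753, -0.85613107]]))
top (array([ 0.31738292, -0.01904015,  1.54543297]), array([[ 0.12402753, -0.01224331, -0.99229741]]))
wrist (array([ 0.23059206, -0.50543038,  0.37383402]), array([[-0.26979597, -0.073109  , -0.96028846]]))
0.15 [ 0.15924991 -0.5262055   0.23086861] 0.08543152546030723 [-0.58187439 -0.0842608   0.0799693 ]
```

View pics/scene0.png

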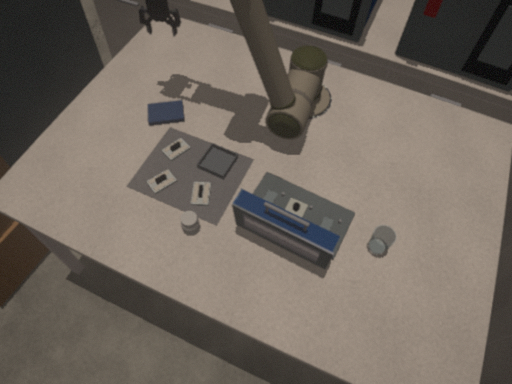

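View pics/top0.png

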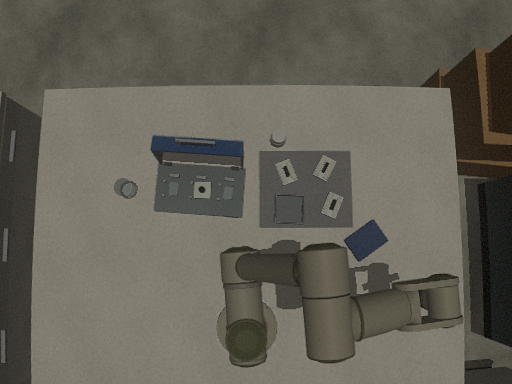

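View pics/wrist0.png

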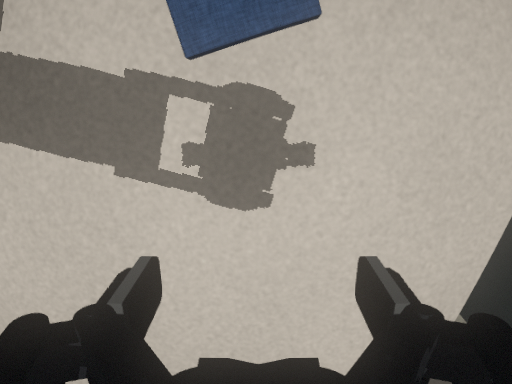

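```bash
python3 - <<'E'
from h import *
im=snap('top'); f=im['frame'][120:270,100:400,::-1]
cv2.imwrite('pics/topz.png',cv2.resize(f,None,fx=2.66,fy=2.66,interpolation=cv2.INTER_CUBIC))
for n,uv,z in [('cA',(287,172),.02),('cB',(324,168),.02),('cC',(332,205),.02),('tray',(289,209),0.0),('tile',(202,189),.04),('bedc',(200,190),.018),('jar',(278,138),.07),('beak',(128,188),.05),('notes',(366,240),.02)]:
    print(n,plane(im,uv,z).round(3))
E
```

```text
cA [[ 0.585 -0.157  0.02 ]]
cB [[ 0.6   -0.301  0.02 ]]
cC [[ 0.457 -0.328  0.02 ]]
tray [[ 0.444 -0.165  0.   ]]
tile [[0.518 0.166 0.04 ]]
bedc [[0.517 0.176 0.018]]
jar [[ 0.706 -0.121  0.07 ]]
beak [[0.521 0.447 0.05 ]]
notes [[ 0.323 -0.455  0.02 ]]
```

View pics/topz.png

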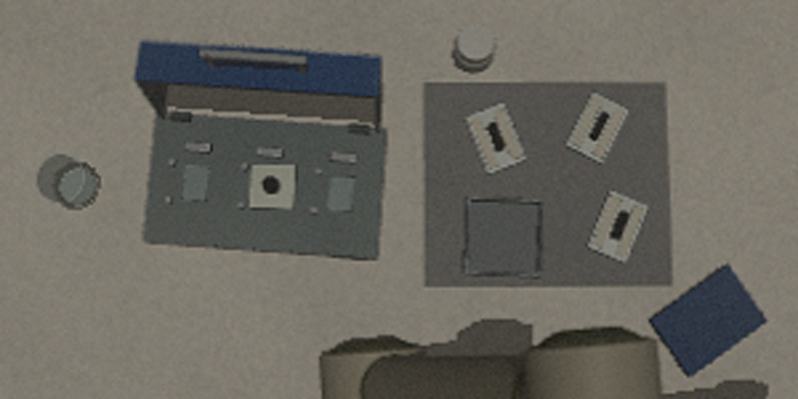

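```bash
python3 - <<'E'
from h import *
s=env.observe(); R=s['tool_rot'];print(np.round(R,3))
im=snap('wrist'); c,d=ray(im,[256,192]); print('cam in tool',R.T@(c-s['position']), 'view', R.T@d[0])
E
```

```text
[[ 0.29  -0.     0.957]
 [-0.957  0.001  0.29 ]
 [-0.001 -1.     0.   ]]
cam in tool [ 0.00063998 -0.14304034  0.07432114] view [-0.0069162   0.96022323 -0.27966447]
```

```bash
python3 -m inch '[[[1,30,69,7,0,0,163],[1,30,69,7,0,0,163],[1,30,69,7,0,0,163],[1,30,69,7,0,0,163],[1,30,69,7,0,0,163],[1,30,69,7,0,0,163],[1,30,69,7,0,0,163],[1,30,69,7,0,0,163],[1,30,69,7,0,0,163],[1,30,69,7,0,0,163],[1,30,69,7,0,0,163],[1,30,69,7,0,0,163],[1,30,69,7,0,0,163],[1,30,69,7,0,0,163],[1,30,69,7,0,0,163],[1,30,69,7,0,0,163],[1,30,69,7,0,0,163],[1,30,69,7,0,0,163]]]'
python3 - <<'E'
from h import *
im=snap('wrist','w1.png'); print(env.observe()['q'], plane(im,[[0,0],[511,0],[0,300],[511,300]],.018))
E
```

```text
time_s: 2.5
position: [0.4593, 0.1635, 0.3013]
tool_rot: [[0.005, 0.0, -1.0], [1.0, 0.0, 0.005], [0.0, -1.0, -0.0]]
ft_force: [1.3, -0.8, -0.4]
grip_width: 0.0854
[ 5.65172190e+00  1.29112987e+01  7.57485827e+01 -2.87802471e-04
  9.13371424e+01 -8.40802774e+01] [[ 0.25773317 -0.15521273  0.018     ]
 [ 0.26177616  0.47573929  0.018     ]
 [ 0.6830367  -0.24784398  0.018     ]
 [ 0.68686899  0.56195942  0.018     ]]
```

View pics/w1.png

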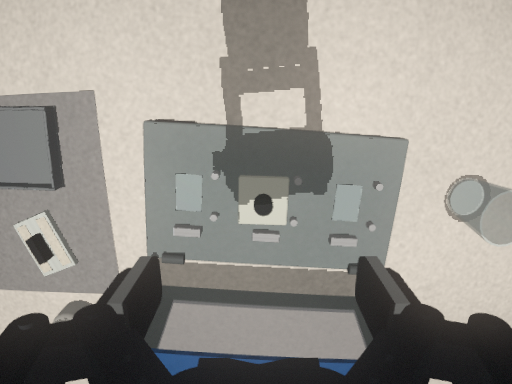

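```bash
python3 - <<'E'
from h import *
im=snap('wrist'); f=im['frame'][110:280,130:420,::-1]
cv2.imwrite('pics/w1z.png',cv2.resize(f,None,fx=2.75,fy=2.75,interpolation=cv2.INTER_CUBIC))
E
```

```text
(no output)
```

View pics/w1z.png

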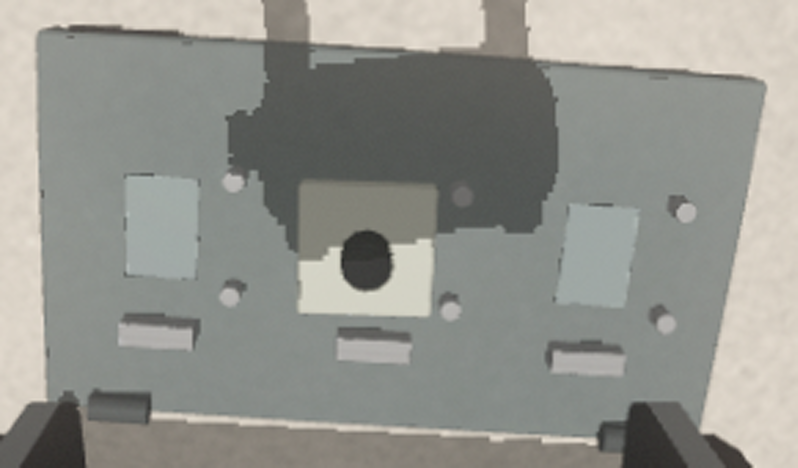

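```bash
python3 - <<'E'
from h import *
im=snap('wrist'); 
Z=lambda p:np.array(p)/2.75+[130,110]
p=plane(im,Z([(233,182),(229,297),(462,196),(450,310),(685,212),(666,323)]),.032)[:,:2]
st=plane(im,Z([(159,336),(374,350),(588,363)]),.032)[:,:2]
m=np.array([(s*28,35+o) for o in(-105,0,105) for s in(-1,1)])/1000
ms=np.array([(51,o) for o in(-105,0,105)])/1000
A=np.r_[m,ms];B=np.r_[p,st]
def fit(A,B):
    a=A-A.mean(0);b=B-B.mean(0)
    th=np.arctan2((a[:,0]*b[:,1]-a[:,1]*b[:,0]).sum(),(a*b).sum())
    R=np.array([[np.cos(th),-np.sin(th)],[np.sin(th),np.cos(th)]])
    t=B.mean(0)-R@A.mean(0); return th,R,t
for AA,BB in((m,p),(A,B)):
    th,R,t=fit(AA,BB); print(th,np.degrees(th),t,((AA@R.T+t-BB)*1000).round(1).tolist())
    print('nests',[ (t+R@[0,o]).round(4) for o in(.105,0,-.105)])
c=plane(im,Z([(42,30),(765,80)]),.018)[:,:2];print('corners',c,(c-t)@R)
tl=plane(im,Z([(299,182),(437,182),(433,316),(298,313)]),.030)[:,:2];print('tile', tl.mean(0), (tl.mean(0)-t)@R)
k=plane(im,Z([(367,260)]),.052);print('knob',k)
E
```

```text
-0.07051123598128427 -4.0399962299785805 [0.51519651 0.17605016] [[-0.2, -0.3], [-0.1, -0.0], [0.2, 0.0], [0.3, 0.1], [-0.3, 0.3], [0.1, -0.0]]
nests [array([0.5226, 0.2808]), array([0.5152, 0.1761]), array([0.5078, 0.0713])]
-0.0706467443264907 -4.047760286247711 [0.51511801 0.17630099] [[-0.2, -0.1], [-0.2, 0.2], [0.1, 0.3], [0.2, 0.3], [-0.4, 0.5], [0.0, 0.2], [0.3, -1.6], [0.2, -0.2], [-0.1, 0.3]]
nests [array([0.5225, 0.281 ]), array([0.5151, 0.1763]), array([0.5077, 0.0716])]
corners [[0.41416427 0.0220663 ]
 [0.43766058 0.35492873]] [[-0.0898148  -0.16097609]
 [-0.08987319  0.17271459]]
tile [0.51574798 0.16942067] [ 0.00111407 -0.00681869]
knob [[0.51350413 0.1691816  0.052     ]]
```

```bash
python3 -m inch '[[[0.2,5.5,0.5,-8,0,0,-4],[0.2,5.5,0.5,-14,0,0,-4],[0.2,5.5,0.5,-20,0,0,-4],[0.2,5.5,0.5,-24,0,0,-4],[0.2,5.5,0.5,-25.5,0,0,-4],[0.2,5.5,0.5,-26.5,0,0,-4],[0.2,5.5,0.5,-26.8,0,0,-4],[-1,5.5,0.5,-26.8,0,0,-4],[-1,5.5,0.5,-26.8,0,0,-4],[-1,5.5,0.5,-26.8,0,0,-4],[-1,5.5,0.5,-26.8,0,0,-4],[-1,5.5,0.5,-26.8,0,0,-4],[-1,5.5,0.5,-26.8,0,0,-4]]]' 60
python3 - <<'E'
from h import *
im=snap('wrist','w2.png')
E
```

```text
time_s: 4.28
position: [0.5148, 0.1687, 0.0346]
tool_rot: [[0.073, 0.002, -0.997], [0.997, 0.0, 0.073], [0.0, -1.0, -0.002]]
ft_force: [-1.5, 0.2, 6.7]
grip_width: 0.0218
```

View pics/w2.png

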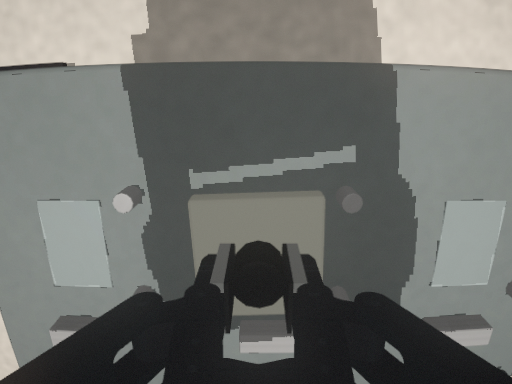

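```bash
python3 -m inch '[[[-1,0,0,1,0,0,0],[-1,0,0,3,0,0,0],[-1,0,0,8,0,0,0],[-1,0,0,14,0,0,0],[-1,0,0,16,0,0,0]]]'
python3 - <<'E'
from h import *
im=snap('top','t2.png')
p=plane(im,np.array([(467,198),(542,199),(541,277),(465,275)])/2.66+[100,120],.025);print(p,p.mean(0))
f=im['frame'][190:240,260:320,::-1]
cv2.imwrite('pics/t2z.png',cv2.resize(f,None,fx=10,fy=10,interpolation=cv2.INTER_CUBIC))
im=snap('wrist','w3.png')
E
```

```text
time_s: 4.95
position: [0.515, 0.1687, 0.1976]
tool_rot: [[0.073, 0.006, -0.997], [0.997, 0.001, 0.073], [0.001, -1.0, -0.006]]
ft_force: [0.0, 1.1, -3.2]
grip_width: 0.0218
[[ 0.49786551 -0.1120437   0.025     ]
 [ 0.49605915 -0.21940385  0.025     ]
 [ 0.38474473 -0.21592363  0.025     ]
 [ 0.38812988 -0.10808629  0.025     ]] [ 0.44169982 -0.16386437  0.025     ]
```

View pics/t2z.png

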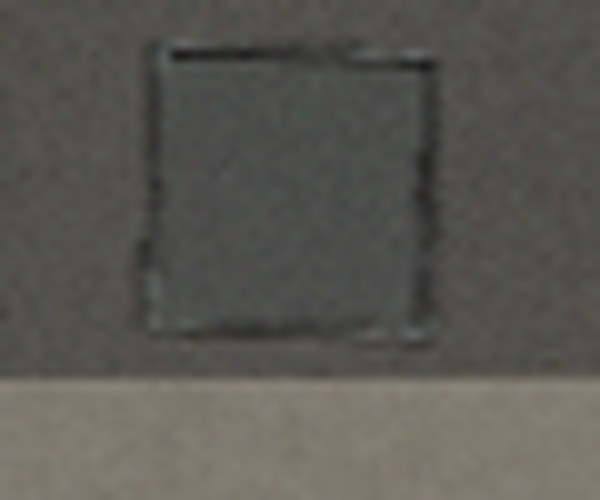

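View pics/w3.png

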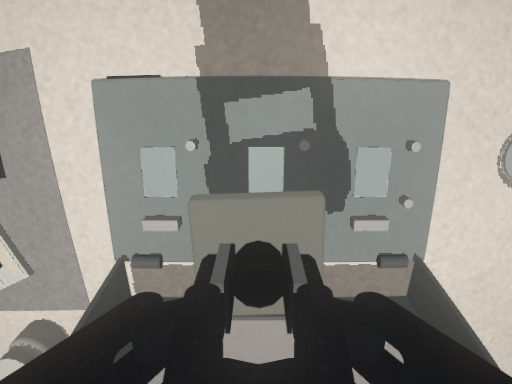

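```bash
python3 -m inch '[[[-1,-1.2,-5.5,0,0,0,0],[-1,-2.4,-11,0,0,0,0],[-1,-3.6,-16.5,0,0,0,0],[-1,-4.8,-22,0,0,0,0],[-1,-6,-27.5,0,0,0,0],[-1,-7.3,-33.3,0,0,0,0],[-1,-7.3,-33.3,-4,0,0,0],[-1,-7.3,-33.3,-8,0,0,0],[-1,-7.3,-33.3,-8,0,0,0]]]'
python3 - <<'E'
from h import *
im=snap('wrist','w4.png')
E
```

```text
time_s: 6.18
position: [0.4395, -0.1634, 0.1107]
tool_rot: [[0.073, -0.006, -0.997], [0.997, 0.004, 0.073], [0.004, -1.0, 0.007]]
ft_force: [-0.3, -0.7, -2.0]
grip_width: 0.0219
```

View pics/w4.png

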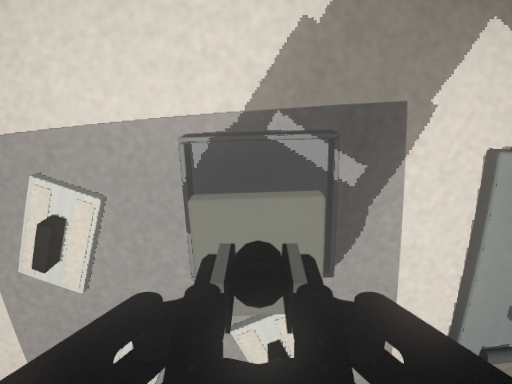

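```bash
python3 - <<'E'
from h import *
im=snap('wrist'); p=plane(im,[(179,136),(339,133)],.025);print(p); d=p[1]-p[0];n=np.array([-d[1],d[0]])/np.hypot(*d[:2])
print(np.linalg.norm(d), p[:,:2].mean(0)-n*.055, p[:,:2].mean(0)+n*.055)
E
```

```text
[[ 0.38815964 -0.21477167  0.025     ]
 [ 0.39405807 -0.1061122   0.025     ]]
0.10881943936539461 [ 0.446028   -0.16342315] [ 0.33618971 -0.15746072]
```

```bash
python3 -m inch '[[[-1,0.5,0,-4,0,0,0],[-1,0.5,0,-7.5,0,0,0],[-1,0.5,0,-8.5,0,0,0],[-1,0.5,0,-8.8,0,0,0],[-1,0.5,0,-8.9,0,0,0],[-1,0.5,0,-8.9,0,0,0]]]'
```

```text
time_s: 7.02
position: [0.4467, -0.1647, 0.0252]
tool_rot: [[0.073, 0.002, -0.997], [0.997, -0.001, 0.073], [-0.001, -1.0, -0.002]]
ft_force: [-0.6, -0.1, -1.9]
grip_width: 0.0217
```

```bash
python3 -m inch '[[[-1,0,0,-0.2,0,0,0],[-1,0,0,-0.4,0,0,0],[-1,0,0,-0.4,0,0,0]]]'; python3 -m inch '[[[-0.1,0,0,0,0,0,0],[0,0,0,0,0,0,0],[0,0,0,0,0,0,0],[0,0,0,2,0,0,0],[0.5,0,0,7,0,0,0],[1,0,0,12,0,0,0],[1,0,0,18,0,0,0]]]'
python3 - <<'E'
from h import *
im=snap('wrist','w5.png')
E
```

```text
time_s: 7.4
position: [0.4463, -0.1645, 0.0206]
tool_rot: [[0.073, 0.0, -0.997], [0.997, -0.0, 0.073], [-0.0, -1.0, -0.0]]
ft_force: [-1.1, -0.2, 2.0]
grip_width: 0.0218
time_s: 8.28
position: [0.4458, -0.1641, 0.2017]
tool_rot: [[0.073, -0.001, -0.997], [0.997, 0.001, 0.073], [0.001, -1.0, 0.001]]
ft_force: [1.3, -0.8, -0.5]
grip_width: 0.0852
```

View pics/w5.png

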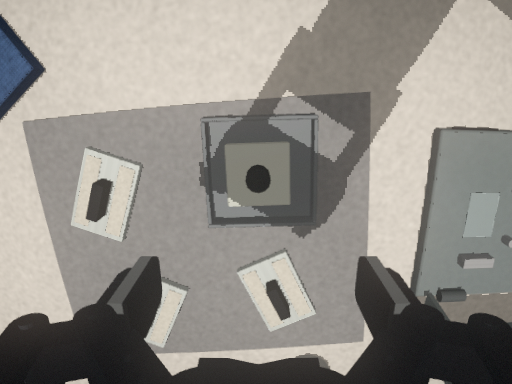

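```bash
cat >> h.py <<'E'
def carriers(im,box=None,zp=.010):
    f=im['frame']; g=f.astype(int)
    m=(g.min(2)>150).astype(np.uint8)*255
    if box:
        k=np.zeros_like(m);x0,y0,x1,y1=box;k[y0:y1,x0:x1]=1;m*=k
    m=cv2.morphologyEx(m,cv2.MORPH_CLOSE,np.ones((5,5),np.uint8))
    cs,_=cv2.findContours(m,cv2.RETR_EXTERNAL,cv2.CHAIN_APPROX_NONE)
    out=[]
    for c in cs:
        if cv2.contourArea(c)<800: continue
        w=plane(im,c[:,0,:],zp)[:,:2].astype(np.float32)*1000
        r=cv2.minAreaRect(w); b=cv2.boxPoints(r)
        e1=b[1]-b[0];e2=b[2]-b[1];e=e1 if np.hypot(*e1)>np.hypot(*e2) else e2
        a=np.degrees(np.arctan2(e[1],e[0]))
        a=(a+90)%180-90
        out.append((np.round(r[0],1),np.round(sorted(r[1]),1),round(float(a),1),c[:,0,:].mean(0).round()))
    return out
E
python3 - <<'E'
from h import *
im=snap('wrist'); 
for b in [(230,240,325,340),(60,135,150,250)]:
    for o in carriers(im,b): print(*o)
print(im['frame'][270,260],im['frame'][290,240],im['frame'][50,150])
f=im['frame'][230:350,210:340,::-1]
cv2.imwrite('pics/w5z.png',cv2.resize(f,None,fx=5,fy=5,interpolation=cv2.INTER_CUBIC))
E
```

```text
[ 587.2 -148.5] [72.4 90.8] 21.1 [280. 281.]
[ 460.3 -330. ] [60.4 92. ] -23.4 [109. 188.]
[208 201 185] [153 148 145] [220 212 200]
```

View pics/w5z.png

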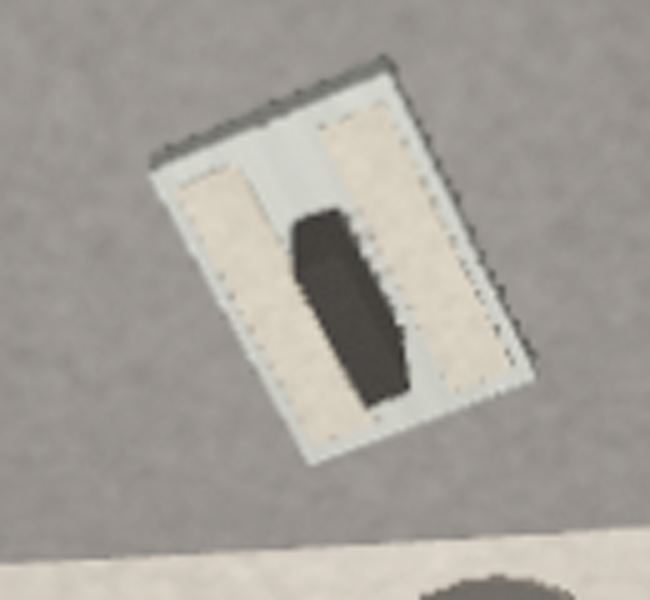

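```bash
sed -i 's/>150/>165/' h.py; python3 - <<'E'
from h import *
im=snap('wrist'); 
for b in [(230,240,325,340),(60,135,150,250)]:
    for o in carriers(im,b): print(*o)
p=plane(im,np.array([(150,175),(385,72),(535,378),(312,465)])/5+[210,230],.010)[:,:2]
print(p.mean(0),[np.degrees(np.arctan2(*(p[j]-p[i])[::-1])) for i,j in((0,3),(1,2))],np.linalg.norm(p-np.roll(p,1,0),axis=1))
E
```

```text
[ 589.1 -153.6] [59.9 89.9] 20.8 [279. 286.]
[ 459.4 -329.5] [59.6 89.4] -23.4 [107. 188.]
[ 0.58701274 -0.1528898 ] [np.float64(21.217882980796603), np.float64(21.182732661279207)] [0.08777216 0.05807992 0.08859842 0.05801916]
```

```bash
python3 -m inch '[[[0.2,6,0.5,-2,0,0,10],[0.2,12,1,-6,0,0,20],[0.2,14.3,1.1,-11,0,0,25],[0.2,14.3,1.1,-15,0,0,25],[0.2,14.3,1.1,-17.5,0,0,25],[0.2,14.3,1.1,-18.4,0,0,25],[0.2,14.3,1.1,-18.7,0,0,25],[0.2,14.3,1.1,-18.7,0,0,25]]]'
python3 - <<'E'
from h import *
im=snap('wrist','w6.png')
E
```

```text
time_s: 9.43
position: [0.5895, -0.1536, 0.014]
tool_rot: [[-0.356, 0.001, -0.935], [0.935, -0.001, -0.356], [-0.001, -1.0, -0.001]]
ft_force: [0.2, -0.2, -1.1]
grip_width: 0.0513
```

View pics/w6.png

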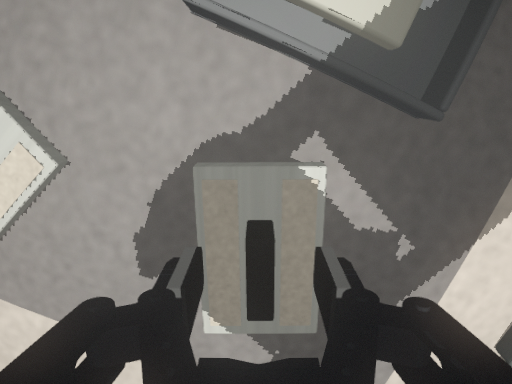

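Well centred on the tab (about pixel 260,270). Close and lift.

```bash
python3 -m inch '[[[-1,0,0,0,0,0,0],[-1,0,0,0,0,0,0],[-1,0,0,0,0,0,0],[-1,0,0,0,0,0,0],[-1,0,0,0,0,0,0],[-1,0,0,0,0,0,0],[-1,0,0,1,0,0,0],[-1,0,0,3,0,0,0],[-1,0,0,8,0,0,0],[-1,0,0,13,0,0,0],[-1,0,0,15,0,0,0]]]' 70
python3 - <<'E'
from h import *
im=snap('wrist','w7.png')
E
```

```text
time_s: 10.85
position: [0.5899, -0.1536, 0.1667]
tool_rot: [[-0.356, 0.004, -0.935], [0.935, -0.002, -0.356], [-0.003, -1.0, -0.003]]
ft_force: [0.0, 0.0, -3.2]
grip_width: 0.0106
```

View pics/w7.png

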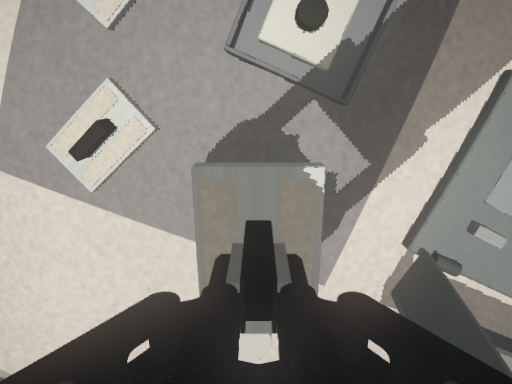

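```bash
python3 - <<'E'
from h import *
im=snap('wrist'); s=env.observe(); R=s['tool_rot'];P=s['position']
p=plane(im,[(193,165),(326,165)],P[2]-.0041)
q=(p-P)@R; print(q.round(4), 'yaw rel', np.degrees(np.arctan2(q[1,2]-q[0,2],q[1,0]-q[0,0])), 'centre z',q[:,2].mean()-.045,'x',q[:,0].mean())
for o in carriers(im,(40,70,160,200)): print(*o)
E
```

```text
[[-0.0301  0.0041  0.045 ]
 [ 0.0297  0.0039  0.0451]] yaw rel 0.05465268554051438 centre z 5.147319374169956e-05 x -0.0001760459564044206
[ 604.3 -303.6] [59.5 89.3] -27.9 [102. 134.]
```

```bash
python3 -m inch '[[[-1,-5,1,0,0,0,-8],[-1,-9,5,0,0,0,-16],[-1,-10,10,0,0,0,-24.9],[-1,-10,15.5,0,0,0,-24.9],[-1,-10,21,0,0,0,-24.9],[-1,-10,26.5,0,0,0,-24.9],[-1,-10,32,0,0,0,-24.9],[-1,-10,37,0,0,0,-24.9],[-1,-8.5,41,0,0,0,-24.9],[-1,-7.4,42.9,0,0,0,-24.9],[-1,-7.4,42.9,-4,0,0,-24.9],[-1,-7.4,42.9,-8,0,0,-24.9],[-1,-7.4,42.9,-10,0,0,-24.9],[-1,-7.4,42.9,-10,0,0,-24.9]]]'
python3 - <<'E'
from h import *
im=snap('wrist','w8.png')
E
```

```text
time_s: 12.7
position: [0.5139, 0.2751, 0.0609]
tool_rot: [[0.071, -0.005, -0.997], [0.997, -0.002, 0.071], [-0.002, -1.0, 0.005]]
ft_force: [0.4, 0.3, -2.5]
grip_width: 0.0104
```

View pics/w8.png

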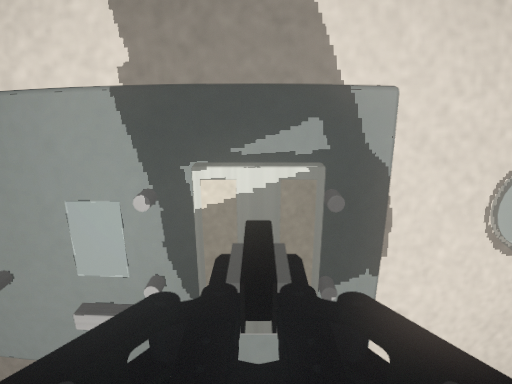

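```bash
python3 -m inch '[[[-1,0,0,-1.5,0,0,0],[-1,0,0,-2.3,0,0,0],[-1,0,0,-2.6,0,0,0],[-1,0,0,-2.6,0,0,0]]]'
```

```text
time_s: 13.25
position: [0.5153, 0.2756, 0.0373]
tool_rot: [[0.071, -0.0, -0.997], [0.997, -0.0, 0.071], [-0.0, -1.0, 0.0]]
ft_force: [-0.8, 0.0, -2.3]
grip_width: 0.0106
```

```bash
python3 -m inch '[[[-1,0,0,-0.2,0,0,0],[-1,0,0,-0.2,0,0,0],[-1,0,0,-0.2,0,0,0]]]'; python3 -m inch '[[[-1,0.02,0.3,0,0,0,0],[-1,0.03,0.4,0,0,0,0],[-1,0.03,0.45,0,0,0,0],[-1,0.03,0.45,0,0,0,0]]]'
```

```text
time_s: 13.62
position: [0.5153, 0.2756, 0.0355]
tool_rot: [[0.071, 0.0, -0.997], [0.997, 0.0, 0.071], [0.0, -1.0, -0.0]]
ft_force: [-0.2, 0.4, -2.7]
grip_width: 0.0102
time_s: 14.12
position: [0.5156, 0.2801, 0.0353]
tool_rot: [[0.071, 0.0, -0.997], [0.997, -0.0, 0.071], [0.0, -1.0, -0.0]]
ft_force: [1.3, 0.4, -3.9]
grip_width: 0.0104
```

```bash
for i in 1 2; do python3 -m inch '[[[-1,0.01,0.1,0,0,0,0],[-1,0.01,0.1,0,0,0,0]]]'; done
```

```text
time_s: 14.38
position: [0.5157, 0.2811, 0.0353]
tool_rot: [[0.071, -0.0, -0.997], [0.997, -0.0, 0.071], [-0.0, -1.0, 0.0]]
ft_force: [0.2, -0.3, -2.7]
grip_width: 0.01
time_s: 14.62
position: [0.5157, 0.2817, 0.0353]
tool_rot: [[0.071, -0.0, -0.997], [0.997, -0.001, 0.071], [-0.001, -1.0, 0.0]]
ft_force: [-0.5, -3.8, -1.5]
grip_width: 0.0104
```

```bash
python3 -m inch '[[[-1,0.01,0.1,0,0,0,0],[-1,0.01,0.1,0,0,0,0]]]'
```

```text
time_s: 14.88
position: [0.5157, 0.2819, 0.0354]
tool_rot: [[0.071, -0.001, -0.997], [0.997, -0.002, 0.071], [-0.002, -1.0, 0.001]]
ft_force: [-2.1, -8.2, 0.4]
grip_width: 0.0105
```

```bash
python3 -m inch '[[[-1,0,-0.1,0,0,0,0],[-1,0.3,-0.12,0,0,0,0],[-1,0.5,-0.14,0,0,0,0],[-1,0.6,-0.14,0,0,0,0],[-1,0.6,-0.14,0,0,0,0]]]'; python3 -m inch '[[[-1,0.1,-0.01,0,0,0,0],[-1,0.1,-0.01,0,0,0,0]]]'
```

```text
time_s: 15.5
position: [0.5215, 0.2814, 0.0349]
tool_rot: [[0.071, -0.002, -0.997], [0.997, -0.001, 0.071], [-0.001, -1.0, 0.002]]
ft_force: [-3.0, -4.1, -3.3]
grip_width: 0.0103
time_s: 15.75
position: [0.5224, 0.2813, 0.0349]
tool_rot: [[0.071, -0.002, -0.997], [0.997, -0.001, 0.071], [-0.001, -1.0, 0.002]]
ft_force: [-2.8, -4.9, -3.3]
grip_width: 0.01
```

```bash
python3 -m inch '[[[-1,0.1,-0.01,0,0,0,0],[-1,0.1,-0.01,0,0,0,0]]]'; python3 -m inch '[[[-1,0.05,0,0,0,0,0],[-1,0.05,0,0,0,0,0]]]'
```

```text
time_s: 16.0
position: [0.5229, 0.2813, 0.0349]
tool_rot: [[0.071, -0.003, -0.997], [0.997, -0.001, 0.071], [-0.001, -1.0, 0.003]]
ft_force: [-6.3, -3.8, -1.9]
grip_width: 0.0102
time_s: 16.25
position: [0.5229, 0.2813, 0.0349]
tool_rot: [[0.071, -0.004, -0.997], [0.997, -0.001, 0.071], [-0.001, -1.0, 0.004]]
ft_force: [-7.0, -3.6, -0.1]
grip_width: 0.0104
```

```bash
python3 -m inch '[[[-1,0,0,-0.1,0,0,0],[-1,0,0,-0.2,0,0,0],[-1,0,0,-0.2,0,0,0]]]'; python3 -m inch '[[[-1,0,0,-0.1,0,0,0],[-1,0,0,-0.1,0,0,0]]]'
```

```text
time_s: 16.62
position: [0.5229, 0.2813, 0.0334]
tool_rot: [[0.071, -0.004, -0.997], [0.997, -0.001, 0.071], [-0.001, -1.0, 0.003]]
ft_force: [-9.7, -5.0, 5.5]
grip_width: 0.0106
time_s: 16.88
position: [0.5229, 0.2813, 0.0325]
tool_rot: [[0.071, -0.004, -0.997], [0.997, -0.001, 0.071], [-0.001, -1.0, 0.003]]
ft_force: [-9.4, -5.8, 4.6]
grip_width: 0.0101
```

```bash
python3 -m inch '[[[-1,0,0,-0.1,0,0,0],[-1,0,0,-0.1,0,0,0]]]'; python3 -m inch '[[[-1,-0.05,0,0,0,0,0],[0,-0.05,0,0,0,0,0],[0,-0.05,0,0,0,0,0],[0.3,-0.05,0,0,0,0,0]]]'; python3 -m inch '[[[0.3,0,0,3,0,0,0],[0.3,0,0,6,0,0,0],[0.5,0,0,12,0,0,0],[1,-3,0,18,0,0,0],[1,-3,0,18,0,0,0]]]'
python3 - <<'E'
from h import *
im=snap('wrist','w9.png')
E
```

```text
time_s: 17.12
position: [0.5229, 0.2813, 0.032]
tool_rot: [[0.071, -0.003, -0.997], [0.998, -0.001, 0.071], [-0.001, -1.0, 0.003]]
ft_force: [-10.4, -5.7, 10.4]
grip_width: 0.0105
time_s: 17.62
position: [0.5243, 0.2818, 0.0315]
tool_rot: [[0.071, 0.001, -0.997], [0.997, 0.001, 0.071], [0.001, -1.0, -0.001]]
ft_force: [0.3, 0.7, 0.7]
grip_width: 0.0553
time_s: 18.25
position: [0.4941, 0.2823, 0.2158]
tool_rot: [[0.07, 0.008, -0.998], [0.998, 0.003, 0.07], [0.003, -1.0, -0.008]]
ft_force: [0.6, -1.3, -0.3]
grip_width: 0.0854
```

View pics/w9.png

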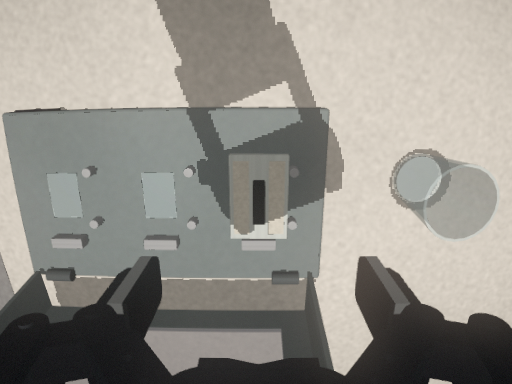

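```bash
python3 -m inch '[[[0.2,-0.6,-6.1,0,0,0,-5],[0.2,-1.2,-12.2,0,0,0,-10],[0.2,-1.9,-18.3,0,0,0,-15],[0.2,-2.5,-24.4,0,0,0,-19.4],[0.2,-3.1,-30.5,0,0,0,-19.4],[0.2,-3.7,-36.6,0,0,0,-19.4],[0.2,-4.3,-42.7,0,0,0,-19.4],[0.2,-5,-48.8,0,0,0,-19.4],[0.2,-5.6,-54.9,0,0,0,-19.4],[0.2,-6,-61,0,0,0,-19.4],[0.2,-6,-61,0,0,0,-19.4]]]'
python3 - <<'E'
from h import *
im=snap('wrist','w10.png')
for o in carriers(im): print(*o)
E
```

```text
time_s: 19.68
position: [0.4329, -0.3323, 0.2089]
tool_rot: [[0.403, -0.002, -0.915], [0.915, 0.002, 0.403], [0.001, -1.0, 0.003]]
ft_force: [0.6, 1.0, -0.6]
grip_width: 0.0512
[ 741.3 -159. ] [100.5 162.4] -6.8 [483. 311.]
[ 482.9 -340. ] [37.6 59.7] 66.2 [267. 219.]
[ 449.6 -163.1] [63.9 64.2] -2.2 [419. 119.]
[380.5 -81. ] [ 69.3 118.5] 53.0 [474.  24.]
[ 409.7 -493.9] [451.9 453.6] 70.4 [152. 190.]
```

View pics/w10.png

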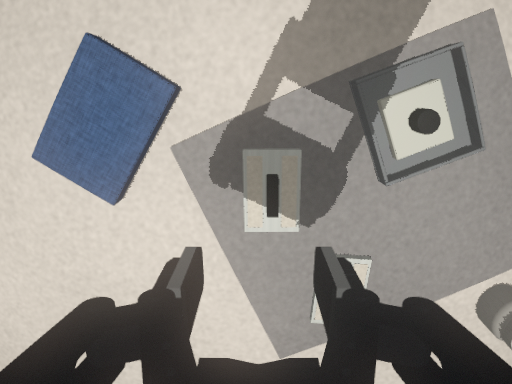

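```bash
python3 - <<'E'
from h import *
im=snap('wrist'); s=env.observe(); R=s['tool_rot'];P=s['position']
p=plane(im,[(243,150),(301,150),(299.5,232),(245,232)],.010)
print(p.mean(0),(p.mean(0)-P), P); q=(p-P)@R; print(q.round(4))
E
```

```text
[ 0.46085979 -0.3266055   0.01      ] [ 0.02733976  0.00204611 -0.19967024] [ 0.43352003 -0.32865161  0.20967024]
[[-0.0176  0.1997  0.0202]
 [ 0.0414  0.1998  0.0201]
 [ 0.0429  0.1996 -0.0698]
 [-0.0167  0.1995 -0.0696]]
```

```bash
python3 -m inch '[[[0.2,2.7,0.1,-5,0,0,0],[0.2,2.7,0.1,-11,0,0,0],[0.2,2.7,0.1,-16,0,0,0],[0.2,2.7,0.1,-18.5,0,0,0],[0.2,2.7,0.1,-19.2,0,0,0],[0.2,2.7,0.1,-19.5,0,0,0],[0.2,2.7,0.1,-19.5,0,0,0]]]'
```

```text
time_s: 20.65
position: [0.4613, -0.3276, 0.0173]
tool_rot: [[0.398, 0.001, -0.917], [0.917, -0.001, 0.398], [-0.001, -1.0, -0.002]]
ft_force: [0.3, -0.5, 0.2]
grip_width: 0.0511
```

```bash
python3 -m inch '[[[0.2,0,0,-0.2,0,0,0],[0.2,0,0,-0.2,0,0,0],[-1,0,0,-0.2,0,0,0],[-1,0,0,-0.2,0,0,0],[-1,0,0,-0.2,0,0,0],[-1,0,0,-0.2,0,0,0],[-1,0,0,-0.2,0,0,0],[-1,0,0,-0.2,0,0,0]]]'; python3 -m inch '[[[-1,0,0,1,0,0,0],[-1,0,0,3,0,0,0],[-1,0,0,8,0,0,0],[-1,0,0,13,0,0,0],[-1,0,0,15,0,0,0],[-1,0,0,15,0,0,0]]]'
python3 - <<'E'
from h import *
im=snap('wrist','w11.png')
E
```

```text
time_s: 21.65
position: [0.461, -0.3277, 0.0147]
tool_rot: [[0.398, 0.0, -0.917], [0.917, -0.0, 0.398], [-0.0, -1.0, -0.001]]
ft_force: [-1.3, 0.1, 5.3]
grip_width: 0.0105
time_s: 22.4
position: [0.4611, -0.3277, 0.1655]
tool_rot: [[0.398, 0.002, -0.917], [0.917, -0.002, 0.398], [-0.001, -1.0, -0.002]]
ft_force: [0.5, -0.2, -3.8]
grip_width: 0.0101
```

View pics/w11.png

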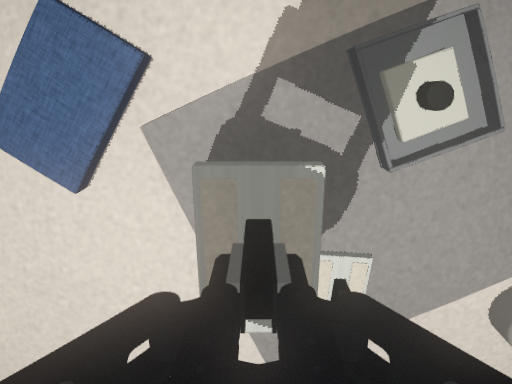

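```bash
python3 -m inch '[[[-1,0,5,0,0,0,5],[-1,0,11,0,0,0,10],[-1,0,17,0,0,0,15],[-1,0,23,0,0,0,19.5],[-1,0,29,0,0,0,19.5],[-1,0,35,0,0,0,19.5],[-1,2,41,0,0,0,19.5],[-1,4,46.5,0,0,0,19.5],[-1,4.8,49.8,0,0,0,19.5],[-1,4.8,49.8,-4,0,0,19.5],[-1,4.8,49.8,-8,0,0,19.5],[-1,4.8,49.8,-11,0,0,19.5],[-1,4.8,49.8,-12.4,0,0,19.5],[-1,4.8,49.8,-12.8,0,0,19.5],[-1,4.8,49.8,-12.8,0,0,19.5]]]'
python3 - <<'E'
from h import *
im=snap('wrist','w12.png')
E
```

```text
time_s: 24.32
position: [0.5092, 0.1705, 0.0368]
tool_rot: [[0.069, 0.001, -0.998], [0.998, 0.0, 0.069], [0.0, -1.0, -0.001]]
ft_force: [0.2, -0.1, -2.9]
grip_width: 0.0102
```

View pics/w12.png

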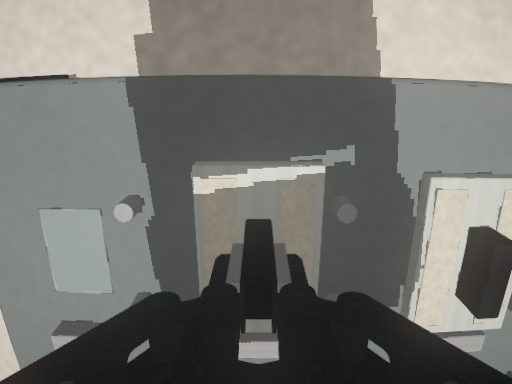

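```bash
python3 -m inch '[[[-1,0,0.2,-0.2,0,0,0],[-1,0.03,0.4,-0.2,0,0,0],[-1,0.04,0.55,-0.2,0,0,0],[-1,0.04,0.55,-0.2,0,0,0]]]'; python3 -m inch '[[[-1,0,0.1,0,0,0,0],[-1,0,0.1,0,0,0,0]]]';python3 -m inch '[[[-1,0,0.1,0,0,0,0],[-1,0,0.1,0,0,0,0]]]'
```

```text
time_s: 24.88
position: [0.5093, 0.1761, 0.0344]
tool_rot: [[0.069, 0.0, -0.998], [0.998, 0.0, 0.069], [0.0, -1.0, -0.0]]
ft_force: [-0.6, -0.0, -2.5]
grip_width: 0.0106
time_s: 25.12
position: [0.5093, 0.1769, 0.0344]
tool_rot: [[0.069, -0.0, -0.998], [0.998, -0.0, 0.069], [-0.0, -1.0, 0.0]]
ft_force: [-1.0, -1.9, -2.3]
grip_width: 0.0102
time_s: 25.38
position: [0.5092, 0.177, 0.0344]
tool_rot: [[0.069, -0.0, -0.998], [0.998, -0.002, 0.069], [-0.002, -1.0, 0.0]]
ft_force: [-0.9, -7.9, -0.9]
grip_width: 0.0098
```

```bash
python3 -m inch '[[[-1,0.2,-0.06,0,0,0,0],[-1,0.4,-0.08,0,0,0,0],[-1,0.5,-0.08,0,0,0,0],[-1,0.5,-0.08,0,0,0,0]]]'; python3 -m inch '[[[-1,0.1,-0.01,0,0,0,0],[-1,0.1,-0.01,0,0,0,0]]]'; python3 -m inch '[[[-1,0.1,-0.01,0,0,0,0],[-1,0.1,-0.01,0,0,0,0]]]'
```

```text
time_s: 25.88
position: [0.5135, 0.1767, 0.0339]
tool_rot: [[0.069, -0.002, -0.998], [0.998, -0.001, 0.069], [-0.001, -1.0, 0.002]]
ft_force: [-3.5, -4.9, -3.0]
grip_width: 0.0103
time_s: 26.12
position: [0.5144, 0.1766, 0.0339]
tool_rot: [[0.069, -0.002, -0.998], [0.998, -0.001, 0.069], [-0.001, -1.0, 0.002]]
ft_force: [-2.2, -4.2, -3.4]
grip_width: 0.0104
time_s: 26.38
position: [0.5155, 0.1765, 0.0339]
tool_rot: [[0.069, -0.002, -0.998], [0.998, -0.001, 0.069], [-0.001, -1.0, 0.002]]
ft_force: [-3.3, -3.9, -3.1]
grip_width: 0.0098
```

```bash
python3 -m inch '[[[-1,0.1,-0.01,0,0,0,0],[-1,0.1,-0.01,0,0,0,0]]]'; python3 -m inch '[[[-1,0.1,-0.01,0,0,0,0],[-1,0.1,-0.01,0,0,0,0]]]'
```

```text
time_s: 26.62
position: [0.5156, 0.1765, 0.0339]
tool_rot: [[0.069, -0.004, -0.998], [0.998, -0.001, 0.069], [-0.001, -1.0, 0.004]]
ft_force: [-5.6, -3.6, -0.7]
grip_width: 0.0106
time_s: 26.88
position: [0.5156, 0.1765, 0.0338]
tool_rot: [[0.069, -0.007, -0.998], [0.998, -0.001, 0.069], [-0.001, -1.0, 0.007]]
ft_force: [-9.8, -4.0, 2.3]
grip_width: 0.0103
```

```bash
python3 -m inch '[[[-1,-0.05,0,-0.1,0,0,0],[-1,-0.05,0,-0.2,0,0,0],[-1,-0.05,0,-0.2,0,0,0]]]'; python3 -m inch '[[[-1,0,0,-0.1,0,0,0],[-1,0,0,-0.1,0,0,0]]]'
```

```text
time_s: 27.25
position: [0.5155, 0.1765, 0.0327]
tool_rot: [[0.069, -0.005, -0.998], [0.998, -0.001, 0.069], [-0.001, -1.0, 0.005]]
ft_force: [-11.4, -5.1, 9.3]
grip_width: 0.01
time_s: 27.5
position: [0.5155, 0.1765, 0.0327]
tool_rot: [[0.069, -0.004, -0.998], [0.998, -0.001, 0.069], [-0.001, -1.0, 0.004]]
ft_force: [-14.9, -6.5, 18.7]
grip_width: 0.0102
```

Seated. Ease, release, rise, then go towards carrier B.

```bash
python3 -m inch '[[[-1,-0.1,0,0.1,0,0,0],[0,-0.1,0,0.1,0,0,0],[0,-0.1,0,0.1,0,0,0],[0.2,-0.1,0,0.1,0,0,0],[0.2,-0.1,0,3,0,0,0],[0.2,-0.1,0,7,0,0,0],[0.5,-1,0,13,0,0,0],[1,-3,0,18,0,0,0],[1,-3,0,18,0,0,0]]]'
python3 - <<'E'
from h import *
im=snap('wrist','w13.png')
f=im['frame'][100:270,80:400,::-1]
cv2.imwrite('pics/w13z.png',cv2.resize(f,None,fx=2.5,fy=2.5,interpolation=cv2.INTER_CUBIC))
E
```

```text
time_s: 28.62
position: [0.4884, 0.1772, 0.2151]
tool_rot: [[0.069, 0.008, -0.998], [0.998, 0.001, 0.069], [0.002, -1.0, -0.008]]
ft_force: [0.8, 0.1, -1.6]
grip_width: 0.0857
```

View pics/w13z.png

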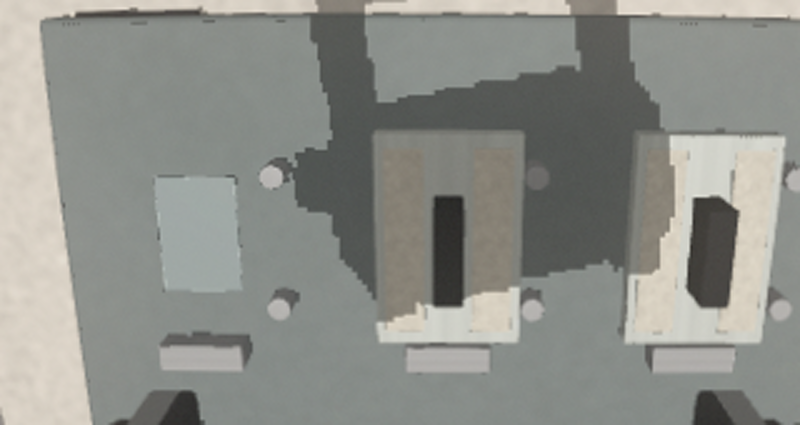

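```bash
python3 -m inch '[[[0.2,0,-6,0,0,0,-6],[0.2,0,-12,0,0,0,-12],[0.2,0,-18,0,0,0,-18],[0.2,0,-24,0,0,0,-24],[0.2,1.5,-30,0,0,0,-24],[0.2,3,-36,0,0,0,-24],[0.2,5,-42,0,0,0,-24],[0.2,7,-47.7,0,0,0,-24],[0.2,7,-47.7,0,0,0,-24],[0.2,7,-47.7,0,0,0,-24]]]'
python3 - <<'E'
from h import *
im=snap('wrist','w14.png')
s=env.observe(); print(s['position'])
for o in carriers(im,(180,100,330,300)): print(*o)
E
```

```text
time_s: 29.92
position: [0.5575, -0.2999, 0.2095]
tool_rot: [[0.469, -0.002, -0.883], [0.883, 0.002, 0.469], [0.001, -1.0, 0.003]]
ft_force: [0.3, 1.1, 0.2]
grip_width: 0.0512
[ 0.55758629 -0.29933015  0.21020196]
[ 667.4 -358.6] [ 60.2 135.6] 62.0 [258. 284.]
[ 620.7 -311.8] [51.3 59.8] 61.9 [275. 228.]
```

View pics/w14.png

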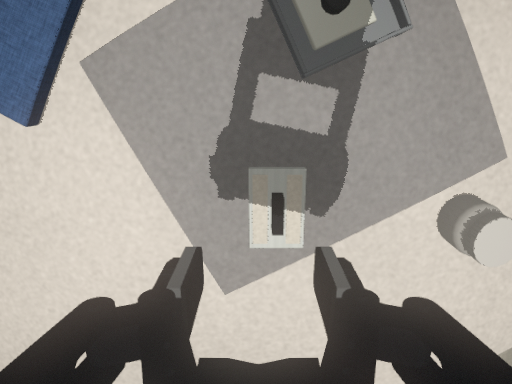

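```bash
python3 - <<'E'
from h import *
im=snap('wrist'); s=env.observe(); R=s['tool_rot'];P=s['position']
p=plane(im,[(249,169),(306,169),(304,247.5),(249.5,247.5)],.010)
print(p.mean(0),(p.mean(0)-P), P); q=(p-P)@R; print(q.round(4))
E
```

```text
[ 0.60536855 -0.30245743  0.01      ] [ 0.04769362 -0.0033727  -0.2007914 ] [ 0.55767493 -0.29908473  0.2107914 ]
[[-0.0106  0.2008  0.0006]
 [ 0.0485  0.2008  0.0006]
 [ 0.0499  0.2007 -0.0886]
 [-0.0108  0.2007 -0.0884]]
```

```bash
python3 -m inch '[[[0.2,4.7,-0.4,-5,0,0,0],[0.2,4.7,-0.4,-11,0,0,0],[0.2,4.7,-0.4,-16,0,0,0],[0.2,4.7,-0.4,-18.5,0,0,0],[0.2,4.7,-0.4,-19.3,0,0,0],[0.2,4.7,-0.4,-19.7,0,0,0],[0.2,4.7,-0.4,-19.7,0,0,0],[0.2,4.7,-0.4,-19.7,0,0,0]]]'
python3 - <<'E'
from h import *
im=snap('wrist','w15.png')
E
```

```text
time_s: 31.02
position: [0.6051, -0.3044, 0.0155]
tool_rot: [[0.469, 0.001, -0.883], [0.883, -0.001, 0.469], [-0.0, -1.0, -0.002]]
ft_force: [0.5, -0.4, -0.7]
grip_width: 0.0515
```

View pics/w15.png

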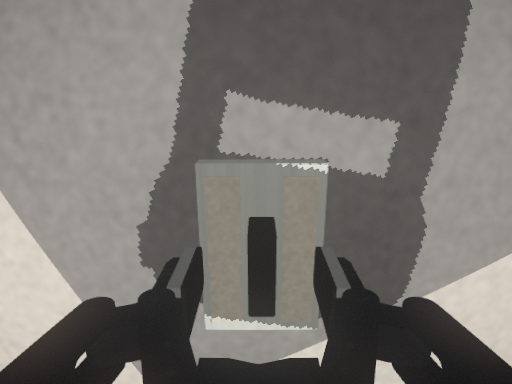

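```bash
python3 -m inch '[[[0.2,0,0,-0.1,0,0,0],[-1,0,0,-0.1,0,0,0],[-1,0,0,-0.1,0,0,0],[-1,0,0,-0.1,0,0,0],[-1,0,0,-0.1,0,0,0],[-1,0,0,-0.1,0,0,0],[-1,0,0,-0.1,0,0,0]]]'; python3 -m inch '[[[-1,0,0,1,0,0,0],[-1,0,0,3,0,0,0],[-1,0,0,8,0,0,0],[-1,0,0,13,0,0,0],[-1,0,0,15,0,0,0],[-1,0,0,15,0,0,0]]]'
python3 - <<'E'
from h import *
im=snap('wrist','w16.png')
E
```

```text
time_s: 31.95
position: [0.6049, -0.3043, 0.0136]
tool_rot: [[0.469, 0.0, -0.883], [0.883, -0.0, 0.469], [-0.0, -1.0, -0.0]]
ft_force: [-1.1, 1.6, 3.9]
grip_width: 0.0106
time_s: 32.7
position: [0.6051, -0.3045, 0.1649]
tool_rot: [[0.469, 0.002, -0.883], [0.883, -0.002, 0.469], [-0.001, -1.0, -0.003]]
ft_force: [-1.0, -0.1, -2.2]
grip_width: 0.0098
```

View pics/w16.png

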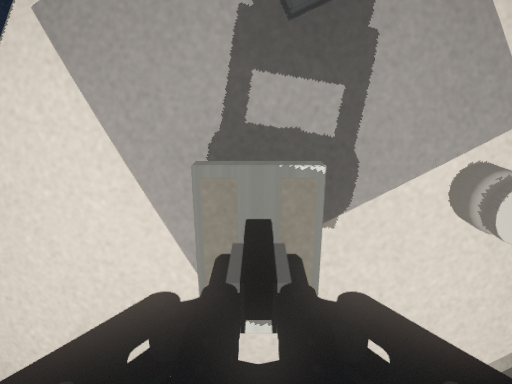

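```bash
python3 -m inch '[[[-1,-5,3,0,0,0,6],[-1,-9,7,0,0,0,12],[-1,-11,13,0,0,0,18],[-1,-11,19,0,0,0,24],[-1,-11,25,0,0,0,24],[-1,-11,31,0,0,0,24],[-1,-10.4,37,0,0,0,24],[-1,-10.4,37,-4,0,0,24],[-1,-10.4,37,-8,0,0,24],[-1,-10.4,37,-11,0,0,24],[-1,-10.4,37,-12.4,0,0,24],[-1,-10.4,37,-12.8,0,0,24],[-1,-10.4,37,-12.8,0,0,24]]]'
python3 - <<'E'
from h import *
im=snap('wrist','w17.png')
E
```

```text
time_s: 34.38
position: [0.5011, 0.0657, 0.0358]
tool_rot: [[0.069, 0.001, -0.998], [0.998, -0.0, 0.069], [-0.0, -1.0, -0.001]]
ft_force: [-0.8, 0.5, -1.4]
grip_width: 0.0106
```

View pics/w17.png

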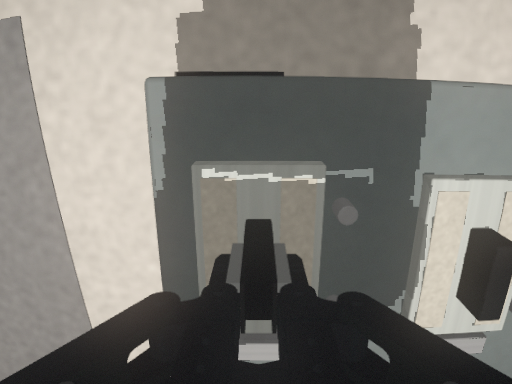

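```bash
python3 -m inch '[[[-1,0,0.2,-0.2,0,0,0],[-1,0.03,0.4,-0.2,0,0,0],[-1,0.04,0.55,-0.2,0,0,0],[-1,0.04,0.55,-0.2,0,0,0]]]'; python3 -m inch '[[[-1,0,0.1,0,0,0,0],[-1,0,0.1,0,0,0,0]]]';python3 -m inch '[[[-1,0,0.1,0,0,0,0],[-1,0,0.1,0,0,0,0]]]'
```

```text
time_s: 34.92
position: [0.5012, 0.0714, 0.0334]
tool_rot: [[0.069, 0.0, -0.998], [0.998, -0.0, 0.069], [0.0, -1.0, -0.0]]
ft_force: [-0.6, -0.1, -1.0]
grip_width: 0.0103
time_s: 35.17
position: [0.5012, 0.0722, 0.0333]
tool_rot: [[0.069, -0.0, -0.998], [0.998, -0.0, 0.069], [-0.0, -1.0, 0.0]]
ft_force: [-0.7, -0.6, -0.9]
grip_width: 0.0104
time_s: 35.42
position: [0.5012, 0.0723, 0.0334]
tool_rot: [[0.069, -0.0, -0.998], [0.998, -0.002, 0.069], [-0.002, -1.0, 0.0]]
ft_force: [-1.1, -7.1, -1.3]
grip_width: 0.0104
```

```bash
python3 -m inch '[[[-1,0.2,-0.06,0,0,0,0],[-1,0.4,-0.08,0,0,0,0],[-1,0.6,-0.09,0,0,0,0],[-1,0.6,-0.09,0,0,0,0]]]'; python3 -m inch '[[[-1,0.1,-0.01,0,0,0,0],[-1,0.1,-0.01,0,0,0,0]]]'; python3 -m inch '[[[-1,0.1,-0.01,0,0,0,0],[-1,0.1,-0.01,0,0,0,0]]]'
```

```text
time_s: 35.92
position: [0.5064, 0.0719, 0.033]
tool_rot: [[0.069, -0.002, -0.998], [0.998, -0.001, 0.069], [-0.001, -1.0, 0.002]]
ft_force: [-2.3, -4.6, -2.0]
grip_width: 0.0104
time_s: 36.17
position: [0.5072, 0.0718, 0.0329]
tool_rot: [[0.069, -0.003, -0.998], [0.998, -0.001, 0.069], [-0.001, -1.0, 0.003]]
ft_force: [-2.7, -5.2, -2.4]
grip_width: 0.0105
time_s: 36.42
position: [0.5082, 0.0718, 0.0329]
tool_rot: [[0.069, -0.003, -0.998], [0.998, -0.001, 0.069], [-0.001, -1.0, 0.003]]
ft_force: [-3.0, -4.4, -2.1]
grip_width: 0.0107
```

```bash
python3 -m inch '[[[-1,0.1,-0.01,0,0,0,0],[-1,0.1,-0.01,0,0,0,0]]]'; python3 -m inch '[[[-1,0.1,-0.01,0,0,0,0],[-1,0.1,-0.01,0,0,0,0]]]'
```

```text
time_s: 36.67
position: [0.5084, 0.0718, 0.0329]
tool_rot: [[0.069, -0.005, -0.998], [0.998, -0.001, 0.069], [-0.001, -1.0, 0.005]]
ft_force: [-5.9, -3.2, 0.1]
grip_width: 0.0102
time_s: 36.92
position: [0.5084, 0.0718, 0.0329]
tool_rot: [[0.069, -0.007, -0.998], [0.998, -0.0, 0.069], [-0.001, -1.0, 0.007]]
ft_force: [-10.4, -3.6, 3.9]
grip_width: 0.0102
```

```bash
python3 -m inch '[[[-1,-0.05,0,-0.1,0,0,0],[-1,-0.05,0,-0.2,0,0,0],[-1,-0.05,0,-0.2,0,0,0]]]'
```

```text
time_s: 37.3
position: [0.5083, 0.0717, 0.0315]
tool_rot: [[0.069, -0.005, -0.998], [0.998, -0.001, 0.069], [-0.001, -1.0, 0.005]]
ft_force: [-11.5, -4.3, 10.8]
grip_width: 0.0105
```

```bash
python3 -m inch '[[[-1,-0.1,0,0.05,0,0,0],[0,-0.1,0,0.05,0,0,0],[0,-0.1,0,0.05,0,0,0],[0.2,-0.1,0,0.05,0,0,0],[0.2,-0.1,0,3,0,0,0],[0.2,-0.1,0,7,0,0,0],[0.5,-1,3,13,0,0,0],[1,-5,7,18,0,0,0],[1,-7,10.5,22,0,0,0],[1,-7,10.5,22,0,0,0],[1,-7,10.5,22,0,0,0]]]'
python3 - <<'E'
from h import *
im=snap('wrist','w18.png')
f=im['frame'][130:310,120:440,::-1]
cv2.imwrite('pics/w18z.png',cv2.resize(f,None,fx=2.5,fy=2.5,interpolation=cv2.INTER_CUBIC))
snap('top','t18.png');im=snap('scene','s18.png')
E
```

```text
time_s: 38.67
position: [0.4407, 0.1771, 0.2512]
tool_rot: [[0.068, 0.0, -0.998], [0.998, -0.0, 0.068], [-0.0, -1.0, -0.0]]
ft_force: [-0.4, 0.3, -1.2]
grip_width: 0.0856
```

View pics/w18.png

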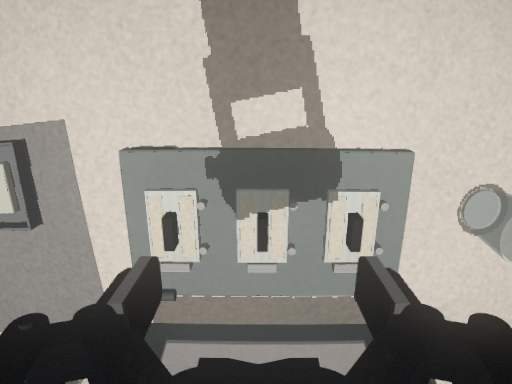

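View pics/t18.png

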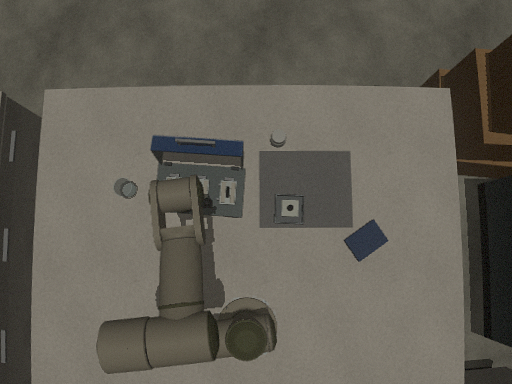

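View pics/s18.png

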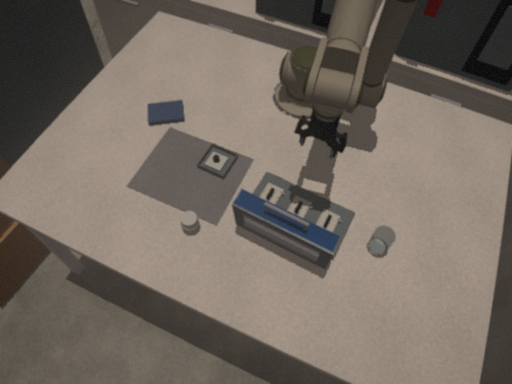

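View pics/w18z.png

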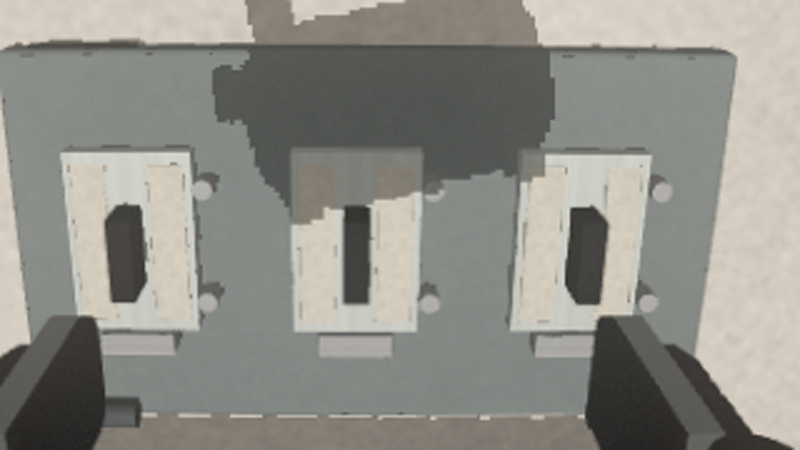

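```bash
python3 - <<'E'
from h import *
im=snap('wrist'); Z=lambda p:np.array(p)/2.5+[120,130]
R=np.array([[.9975,.0705],[-.0705,.9975]])
for n,c in((( .5077,.0716),[(61,152),(190,149),(199,329),(78,330)]),((.5151,.1763),[(291,149),(424,149),(417,331),(295,331)]),((.5225,.281),[(521,150),(652,153),(635,330),(511,330)])):
    p=plane(im,Z(c),.028)[:,:2]; d=p[3]-p[0]; e=p[2]-p[1]
    print(((p.mean(0)-n)@R*1000).round(1), np.degrees([np.arctan2(d[1],d[0]),np.arctan2(e[1],e[0])]).round(2))
t=snap('top');s=snap('scene')
for nm,im,b,sc in(('t',t,(140,125,260,175),6),('s',s,(220,180,350,270),6)):
    f=im['frame'][b[1]:b[3],b[0]:b[2],::-1]
    cv2.imwrite(f'pics/z19{nm}.png',cv2.resize(f,None,fx=sc,fy=sc,interpolation=cv2.INTER_CUBIC))
E
```

```text
[-1.5 -0.9] [-4.66 -4.5 ]
[-1.7 -0.9] [-3.95 -4.52]
[-1.1 -1.4] [-3.45 -2.97]
```

View pics/z19t.png

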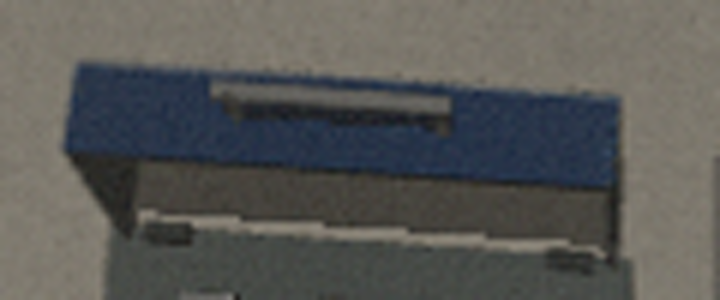

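View pics/z19s.png

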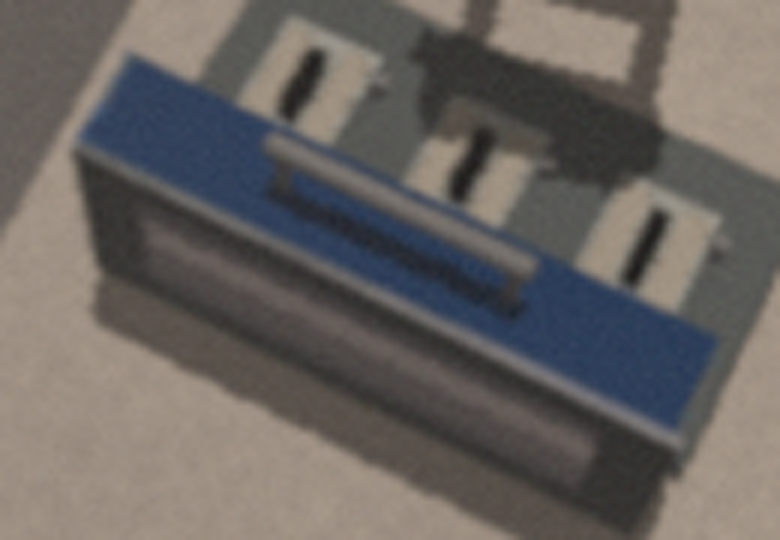

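```bash
python3 - <<'E'
from h import *
t=snap('top');s=snap('scene')
def tri(a,b):
    c1,d1=ray(t,a);c2,d2=ray(s,b);d1=d1[0];d2=d2[0]
    A=np.c_[d1,-d2];k=np.linalg.lstsq(A,c2-c1,rcond=None)[0]
    p,q=c1+k[0]*d1,c2+k[1]*d2;return (p+q)/2,np.linalg.norm(p-q)
print(tri((195,141.2),(286.8,214.3)))
for a in((210,88),(450,103)):
  print(tri(np.array(a)/6+[140,125],np.array((535,268) if a[0]==210 else (268,145))/6+[220,180]))
bc=np.array([.5155,.1766])
ex=np.array([.9975,-.0705])
# bed centre: front corners at x_bed=-.0898 of nest2, nest2 y offset .006
c=bc+0.0054*ex+np.array([.0705,.9975])*.006
h=c+.09*ex; print('bedc',c,'hinge',h)
for a in(1.55,1.65,1.75):
  r=.207*np.cos(a)-.022*np.sin(a); print(a,h-ex*r,.024+.207*np.sin(a)+.022*np.cos(a))
E
```

```text
(array([0.65517168, 0.17090581, 0.22441067]), np.float64(0.003203828485782179))
(array([0.66031451, 0.2381893 , 0.22773633]), np.float64(0.002788783211108502))
(array([0.65157012, 0.103136  , 0.22366183]), np.float64(0.0027961505184866155))
bedc [0.5213095 0.1822043] hinge [0.6110845 0.1758593]
1.55 [0.62873099 0.1746121 ] 0.2314127253988649
1.65 [0.64929778 0.17315851] 0.22861040133621305
1.75 [0.66948276 0.1717319 ] 0.2237636777786161
```

```bash
python3 -m inch '[[[-1,0,0,3,0,0,0],[-1,5,0,5,0,0,0],[-1,10,0,5,0,0,0],[-1,15,0,5,0,0,0],[-1,20,-0.3,5,0,0,0],[-1,24.2,-0.4,5,0,0,0],[-1,24.2,-0.4,5,0,0,0],[-1,24.2,-0.4,5,0,0,0],[-1,24.2,-0.4,5,0,0,0]]]' 40
python3 - <<'E'
from h import *
im=snap('wrist','w20.png'); im=snap('scene'); print(env.observe()['position'],env.observe()['q'])
f=im['frame'][100:280,220:380,::-1]
cv2.imwrite('pics/s20z.png',cv2.resize(f,None,fx=3.3,fy=3.3,interpolation=cv2.INTER_CUBIC))
E
```

```text
time_s: 40.2
position: [0.6818, 0.1732, 0.3023]
tool_rot: [[0.069, 0.001, -0.998], [0.998, 0.0, 0.069], [0.0, -1.0, -0.001]]
ft_force: [0.5, -0.5, -0.8]
grip_width: -0.0002
[0.68192799 0.17320606 0.30237261] [ 4.63829049e+00  3.76184428e+01  3.53385205e+01 -1.23650573e-03
  1.06982455e+02 -8.14190390e+01]
```

View pics/w20.png

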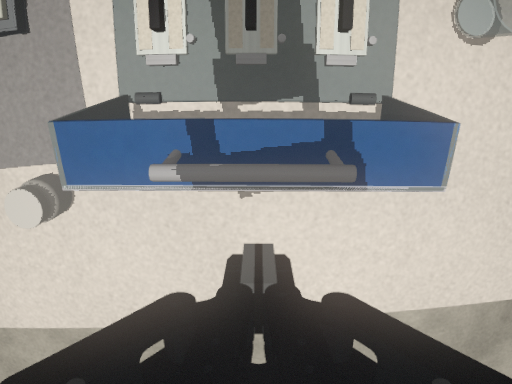

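View pics/s20z.png

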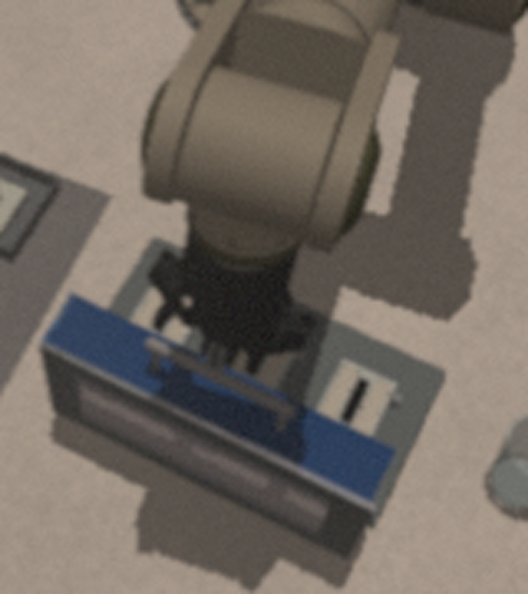

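```bash
python3 - <<'E'
from h import *
im=snap('wrist')
for uv in((150,172),(355,173),(253,165),(253,181)): print(plane(im,uv,.227))
E
```

```text
[[0.65085751 0.10239385 0.227     ]]
[[0.66098722 0.23850432 0.227     ]]
[[0.65107856 0.17119229 0.227     ]]
[[0.6618762  0.17040133 0.227     ]]
```

```bash
python3 -m inch '[[[-1,0,0,-4,0,0,0],[-1,0,0,-7,0,0,0],[-1,0,0,-8.5,0,0,0],[-1,0,0,-8.7,0,0,0],[-1,-0.5,0,-8.7,0,0,0],[-1,-0.8,0,-8.7,0,0,0],[-1,-0.8,0,-8.7,0,0,0]]]'
python3 - <<'E'
import numpy as np
ex=np.array([.9975,-.0705]);h=np.array([.6115,.1758])
for a in np.arange(1.7,-.01,-.1):
  r=.207*np.cos(a)-.022*np.sin(a);z=.024+.207*np.sin(a)+.022*np.cos(a)
  print(round(a,2),'bar',(h-ex*r).round(4),round(z,4),'tcp pull',(h-ex*r+.017*ex).round(4),round(z-.010,4))
E
```

```text
time_s: 41.22
position: [0.6746, 0.1731, 0.2153]
tool_rot: [[0.069, 0.001, -0.998], [0.998, 0.0, 0.069], [0.0, -1.0, -0.001]]
ft_force: [0.7, -0.3, -0.2]
grip_width: -0.0002
1.7 bar [0.6599 0.1724] 0.2264 tcp pull [0.6768 0.1712] 0.2164
1.6 bar [0.6395 0.1738] 0.2303 tcp pull [0.6564 0.1726] 0.2203
1.5 bar [0.6188 0.1753] 0.232 tcp pull [0.6357 0.1741] 0.222
1.4 bar [0.598  0.1768] 0.2317 tcp pull [0.615  0.1756] 0.2217
1.3 bar [0.5774 0.1782] 0.2293 tcp pull [0.5944 0.177 ] 0.2193
1.2 bar [0.5571 0.1796] 0.2249 tcp pull [0.5741 0.1784] 0.2149
1.1 bar [0.5374 0.181 ] 0.2185 tcp pull [0.5544 0.1798] 0.2085
1.0 bar [0.5184 0.1824] 0.2101 tcp pull [0.5354 0.1812] 0.2001
0.9 bar [0.5003 0.1837] 0.1998 tcp pull [0.5173 0.1825] 0.1898
0.8 bar [0.4834 0.1849] 0.1878 tcp pull [0.5003 0.1837] 0.1778
0.7 bar [0.4677 0.186 ] 0.1742 tcp pull [0.4847 0.1848] 0.1642
0.6 bar [0.4535 0.187 ] 0.159 tcp pull [0.4704 0.1858] 0.149
0.5 bar [0.4408 0.1879] 0.1425 tcp pull [0.4578 0.1867] 0.1325
0.4 bar [0.4299 0.1886] 0.1249 tcp pull [0.4468 0.1874] 0.1149
0.3 bar [0.4207 0.1893] 0.1062 tcp pull [0.4377 0.1881] 0.0962
0.2 bar [0.4135 0.1898] 0.0867 tcp pull [0.4305 0.1886] 0.0767
0.1 bar [0.4082 0.1902] 0.0666 tcp pull [0.4252 0.189 ] 0.0566
-0.0 bar [0.405  0.1904] 0.046 tcp pull [0.422  0.1892] 0.036
```

```bash
python3 -m inch '[[[-1,-1,0,0.3,0,0,0],[-1,-2,0.1,0.5,0,0,0],[-1,-3,0.1,0.6,0,0,0],[-1,-4,0.2,0.6,0,0,0],[-1,-5,0.2,0.6,0,0,0],[-1,-6,0.3,0.6,0,0,0]]]'
python3 - <<'E'
from h import *
im=snap('wrist','w21.png')
E
```

```text
time_s: 41.98
position: [0.614, 0.1758, 0.2208]
tool_rot: [[0.069, 0.001, -0.998], [0.998, -0.0, 0.069], [-0.0, -1.0, -0.001]]
ft_force: [3.1, -1.6, 3.0]
grip_width: -0.0
```

View pics/w21.png

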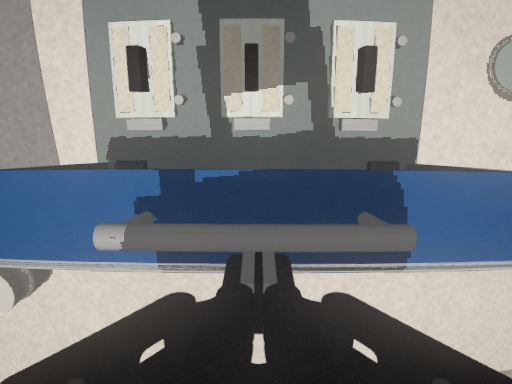

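```bash
python3 -m inch '[[[-1,-1,0.1,-0.1,0,0,0],[-1,-2.1,0.1,-0.2,0,0,0],[-1,-3.1,0.2,-0.4,0,0,0],[-1,-4.1,0.3,-0.7,0,0,0],[-1,-5.1,0.3,-1,0,0,0],[-1,-6.1,0.4,-1.3,0,0,0],[-1,-7,0.5,-1.7,0,0,0],[-1,-8,0.6,-2.2,0,0,0],[-1,-8.9,0.6,-2.7,0,0,0],[-1,-9.8,0.7,-3.2,0,0,0],[-1,-10.6,0.7,-3.8,0,0,0],[-1,-11.5,0.8,-4.4,0,0,0]]]'
python3 - <<'E'
from h import *
im=snap('wrist','w22.png')
E
```

```text
time_s: 43.52
position: [0.4992, 0.1838, 0.1758]
tool_rot: [[0.069, 0.0, -0.998], [0.998, -0.001, 0.069], [-0.0, -1.0, -0.0]]
ft_force: [4.8, -2.4, -2.2]
grip_width: 0.0002
```

View pics/w22.png

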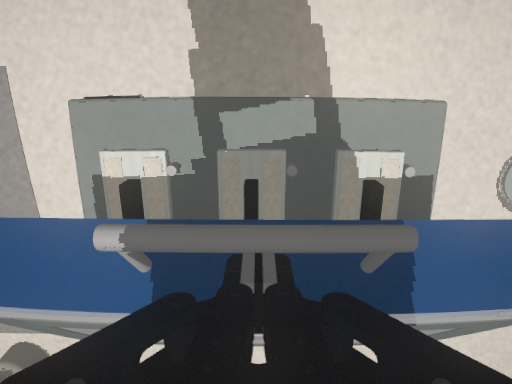

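```bash
python3 -m inch '[[[-1,0.2,0,1.5,0,0,0],[-1,0.2,0,3.5,0,0,0],[-1,0,0,4,0,0,0],[-1,-1.2,0.1,4,0,0,0],[-1,-2,0.1,4,0,0,0],[-1,-2,0.1,3,0,0,0],[-1,-2,0.1,2.2,0,0,0],[-1,-2.2,0.1,1.5,0,0,0],[-1,-2.2,0.1,1.5,0,0,0]]]'
python3 - <<'E'
from h import *
im=snap('wrist','w23.png')
E
```

```text
time_s: 44.7
position: [0.4771, 0.185, 0.1908]
tool_rot: [[0.069, -0.001, -0.998], [0.998, -0.0, 0.069], [-0.0, -1.0, 0.001]]
ft_force: [-0.1, 0.8, 0.3]
grip_width: -0.0
```

View pics/w23.png

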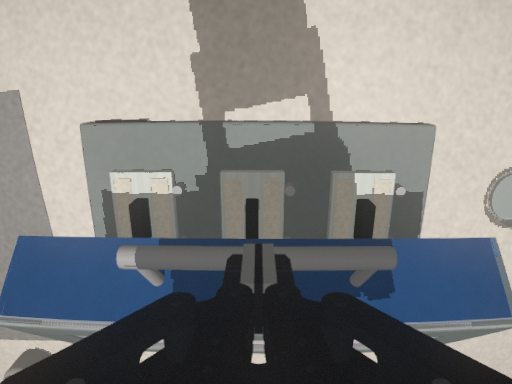

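```bash
python3 -m inch '[[[-1,-0.4,0,-0.6,0,0,0],[-1,-0.8,0.1,-1.2,0,0,0],[-1,-1.5,0.1,-2,0,0,0],[-1,-2.2,0.1,-2.7,0,0,0],[-1,-2.8,0.2,-3.5,0,0,0],[-1,-3.4,0.2,-4.3,0,0,0],[-1,-4,0.2,-5.2,0,0,0],[-1,-4.5,0.3,-6.1,0,0,0],[-1,-4.5,0.3,-6.1,0,0,0]]]'
python3 - <<'E'
from h import *
im=snap('wrist','w24.png')
E
```

```text
time_s: 45.88
position: [0.4324, 0.1879, 0.1296]
tool_rot: [[0.069, -0.001, -0.998], [0.998, -0.0, 0.069], [-0.0, -1.0, 0.001]]
ft_force: [0.2, -0.5, 0.3]
grip_width: -0.0001
```

View pics/w24.png

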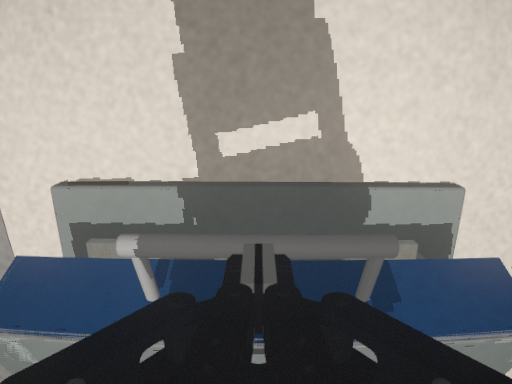

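```bash
python3 -m inch '[[[-1,-0.5,0,-0.9,0,0,0],[-1,-1,0,-1.8,0,0,0],[-1,-1.4,0.1,-2.8,0,0,0],[-1,-1.7,0.1,-3.7,0,0,0],[-1,-2,0.1,-4.7,0,0,0],[-1,-2.2,0.1,-5.7,0,0,0],[-1,-2.3,0.1,-6.4,0,0,0],[-1,-2.4,0.1,-7,0,0,0],[-1,-2.4,0.1,-7.4,0,0,0],[-1,-2.4,0.1,-7.4,0,0,0]]]'
python3 - <<'E'
from h import *
im=snap('wrist','w25.png')
E
```

```text
time_s: 47.18
position: [0.4089, 0.1889, 0.0561]
tool_rot: [[0.069, 0.0, -0.998], [0.998, -0.0, 0.069], [-0.0, -1.0, -0.0]]
ft_force: [0.5, -0.4, 0.0]
grip_width: 0.0002
```

View pics/w25.png

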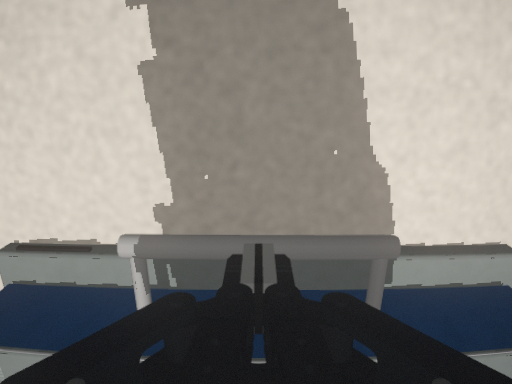

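Almost shut (tip 4 mm above the shut height). Press on in small steps until the force rises.

```bash
for i in 1 2; do python3 -m inch '[[[-1,0,0,-0.2,0,0,0],[-1,0,0,-0.2,0,0,0]]]'; done; python3 -m inch '[[[-1,0,0,-0.1,0,0,0],[-1,0,0,-0.2,0,0,0]]]'
```

```text
time_s: 47.48
position: [0.4088, 0.189, 0.0543]
tool_rot: [[0.069, 0.0, -0.998], [0.998, 0.0, 0.069], [0.0, -1.0, -0.0]]
ft_force: [0.4, 0.8, -0.4]
grip_width: 0.0004
time_s: 47.72
position: [0.4086, 0.189, 0.0522]
tool_rot: [[0.069, -0.0, -0.998], [0.998, -0.0, 0.069], [-0.0, -1.0, 0.0]]
ft_force: [0.5, 0.1, -0.5]
grip_width: -0.0001
time_s: 47.98
position: [0.4088, 0.189, 0.0514]
tool_rot: [[0.069, 0.001, -0.998], [0.998, 0.0, 0.069], [0.0, -1.0, -0.001]]
ft_force: [-6.6, -2.5, 26.9]
grip_width: -0.0001
```

```bash
python3 -m inch '[[[-1,0,0,0.5,0,0,0],[-1,-1,0,4,0,0,0],[-1,-4,0,10,0,0,0],[-1,-8,0,16,0,0,0],[-1,-10,0,20,0,0,0],[-1,-10,0,20,0,0,0]]]'
python3 - <<'E'
from h import *
im=snap('wrist','w26.png'); s=snap('scene'); snap('top','t26.png')
f=s['frame'][90:290,130:400,::-1]
cv2.imwrite('pics/s26z.png',cv2.resize(f,None,fx=2.9,fy=2.9,interpolation=cv2.INTER_CUBIC))
E
```

```text
time_s: 48.72
position: [0.3086, 0.1894, 0.2534]
tool_rot: [[0.068, 0.008, -0.998], [0.998, 0.002, 0.068], [0.002, -1.0, -0.008]]
ft_force: [0.9, -0.9, -0.7]
grip_width: -0.0002
```

View pics/w26.png

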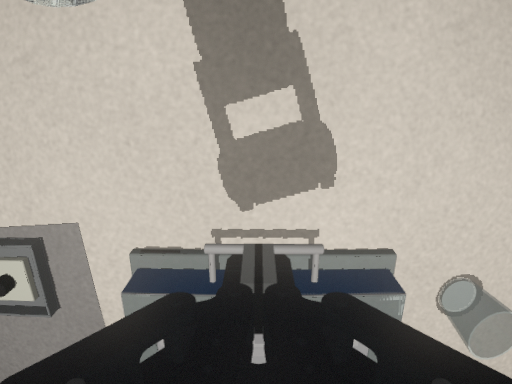

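View pics/s26z.png

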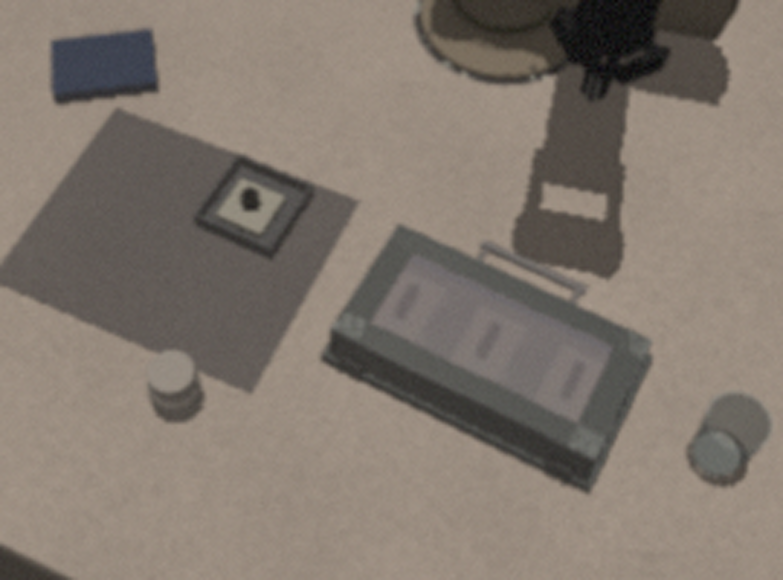

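View pics/t26.png

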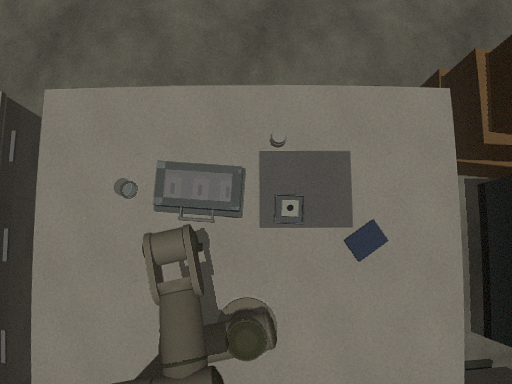

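```bash
python3 - <<'E'
from h import *
im=snap('top'); f=im['frame'][150:230,140:320,::-1]
g=cv2.convertScaleAbs(cv2.resize(f,None,fx=4.4,fy=4.4,interpolation=cv2.INTER_CUBIC),alpha=1.8)
cv2.imwrite('pics/t27z.png',g)
R=np.array([[.9975,.0705],[-.0705,.9975]])
for n in((.5229,.2813),(.5155,.1766),(.5083,.0718)):
    P=[]
    for u,v in((-.02,0),(.02,0)): P.append([*(np.array(n)+R@[u,v]),.05])
    print(((proj(im,P)-[140,150])*4.4).round(0).tolist())
im=snap('wrist'); print(plane(im,[(206,248),(322,248)],.046))
E
```

```text
[[135.0, 187.0], [139.0, 141.0]]
[[257.0, 196.0], [261.0, 149.0]]
[[380.0, 204.0], [384.0, 157.0]]
[[0.39422507 0.12322173 0.046     ]
 [0.4033642  0.25350618 0.046     ]]
```

View pics/t27z.png

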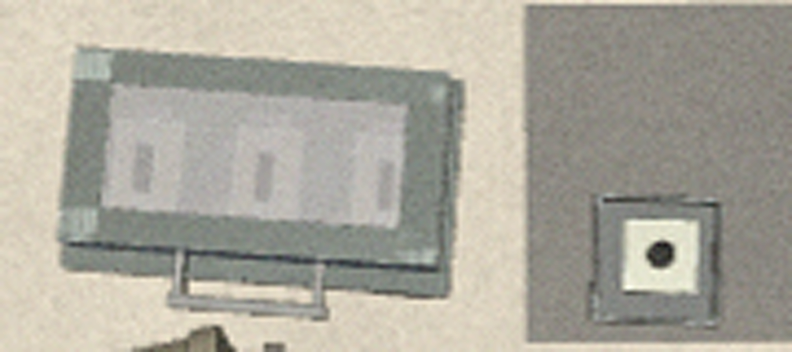

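```bash
python3 - <<'E'
from h import *
print(env.observe()['time_s'],env.close_job())
E
```

```text
the job is handed in; nothing more can be done
48.975 None
```

I handed the job in at about 49 s: the tile is flat in its tray, all three carriers are loaded one to a nest, and the hood is shut. No verdict came back, so what follows is from my own checks.

- **Carriers:** I slid each one in until it met the dowels, then the end stop (about 7–15 N in each case), then pressed it down on the bed before letting go.
- **Hood:** I pulled it over by its bar and pressed it down slowly. It stopped with 27 N at a fingertip height of 51 mm, which is within 1 mm of the shut position. The arm then backed clear.
- **Last pictures:** They show the hood shut, the tile near the middle of its tray, and the jar, beaker and notebook apparently unmoved (judged by eye).

**Checks that disagreed:**
- With the hood still up, the corner measurement put all three carriers about 1–2 mm short in x and y. One angle was about 0.015 rad off.
- After shutting, the top view through the clear lid showed the tabs 4–7 zoomed pixels (roughly 4 mm or more) from where I predicted.
- Both offsets are much the same for every carrier, so I put them down to camera calibration and reading error rather than a carrier out of place. The contact forces support that.

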